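# Stow the oil and the tape measure in the tambour bench store

### The job

Roll the tambour door of the blue bench store all the way up, stand the red oil bottle upright on the red mat and the yellow tape measure upright on the yellow mat with its long side running front to back, then roll the door fully down again. Leave the grease pot inside the store and the carton on the bench where they are, and do not knock anything over.

Things in the scene. Friction and masses are not known exactly. Their poses are not given: they have to be found in the camera images.
- store: Blue roll-top bench store, fixed: 330 mm deep, 354 wide, 220 high. Origin: centre of underside; x front to back, y left (facing it), z up. Arched side cheeks, inner faces y +-165. Bays at x -45, y -80, 0, 80, a coloured mat in each. Rails 4 mm thick, top z 45, at y +-40, +-120. Sill x -148..-134, top z 26. Back wall x 102. Fixed roof behind x 29, its top at z 217.
- tambour (a joint): How far the slatted aluminium door is rolled up round its circular track, in rad: 0 = shut, 1.54 = fully up (stop). The track's axis is level along the store's y, at store x 0, z 55 mm. Slats run at radius 150 mm, the pull's centre at radius 180 mm: store x = -180 cos(t), z = 55 + 180 sin(t), y = 0. It stays where left; takes 1 to 5 N at the pull; weighs 0.24 kg.
- grip (a point): Centre of the black pull in the middle of the door's dark bottom slat: flat block 16 mm thick (store y; pinch these sides), 34 mm along the travel, 42 mm out from the slat. This point is 26 mm out from the slat's face, 16 mm from the outer end. It points to the store's front (-x) when shut, straight up when open. Axes: the store's when shut, turning about y with the door.
- roof_edge (a point): Middle of the front lower edge of the roof that the fully rolled-up door makes (store x -25, z 200; fixed point). Behind it the bays are roofed, so a tool pointing straight down has no room over them: lean it about 20 to 40 degrees, its upper end towards the store's front.
- oil_mid (a point): Red dropper bottle of oil, upright on the bench: round body 42 mm across up to 90 mm, black neck 22 mm across above it, nozzle tip at 139 mm; 0.09 to 0.18 kg. This point: on its axis, half-way up (69.5 mm over its underside); z up along the bottle.
- tape_mid (a point): Yellow tape measure standing on its edge: 35 mm thick (its x; grip across this), 71 mm long (its y), 63 mm high (z); 0.15 to 0.27 kg. This point: its middle, half-way up (31.5 mm over its underside).
- mat_red_top (a point): Middle of the top of the red mat (100 mm front to back, 70 mm wide, top 24 mm over the bench) in one of the store's bays; axes as the store's.
- mat_yellow_top (a point): Middle of the top of the yellow mat (100 mm front to back, 70 mm wide, top 24 mm over the bench) in another bay; axes as the store's.
- grease_pot: White pot with green lid, 68 mm across, 48 mm high, standing on the green mat in the third bay; leave it. Origin: centre of its underside.
- carton_mid (a point): Open cardboard carton on the bench to the right of the store's front: body 100 mm (its x) by 66 mm, 100 mm high; its flaps spread to 104 mm and reach 124 mm; leave it. This point: its middle, 50 mm up.
Not all that is in view belongs to the job. What is meant by the part that bears tape_mid is not grey, and is the larger of those in its own colour.

How it is judged:
By the outcome, as a careful person would: the job done as asked, in the order asked, and still so for the second after the job is handed in, with the robot touching nothing.
It also fails if it takes over 72 s, if anything falls off the work surface, if the arm or the gripper's body presses on something with over 40 N, if the wrist force passes 120 N, or if a joint passes its speed limit or range.

### The arm

A 6-joint arm with a two-finger parallel gripper is mounted at the origin on a cart in front of the work surface, level with it; the furniture and walls round the work are solid. World frame = base frame: x ahead of the robot, y to its left, z up, the work surface at z = 0. Lengths are in m, angles in rad, forces in N, time in s.
With the tool pointing down it reaches from about 0.375 to 0.75 m from the base axis. Payload 9 kg.
Tool frame: the origin (TCP) lies midway between the tips of the shut fingers; the grasp point (between the pads) lies r.grip_depth behind it (r.grip_depth is the distance from the TCP to the grasp point, in m); z points along the fingers, y is the line along which they close (so a half turn about z gives the same grasp; the last joint's range is limited). The gripper opens to 85 mm and grips with 20 to 120 N. Pads are 22 mm wide; open, the fingers measure 114 mm over their backs; the gripper's body (76 mm by 85 mm) begins 54 mm behind the grasp point. The pads swing forward as they close: fully open they stand 13 mm farther back than shut.
Start: joints at [-1.516, 0.104, 0.097, 1.564, 0, 1.353], TCP at [0.162, -0.578, 0.231] pointing down, gripper open.
Joint ranges: [-2.99, 2.99], [-0.84, 1.86], [-1.1, 1.16], [-1.84, 2.11], [-1.51, 1.56], [-3.14, 3.14]. Speed limits (rad/s): [2.22, 2.22, 2.57, 3.14, 3.14, 3.14].

### API

Orientations are given as a rotation vector (axis times angle).
In Python, from plant import telemetry, vision, workorder, r gives the robot as it stands.
- The arm moves only by the tool send_rows, never from a script. Its argument "commands" is a list of rows, each an object of numbers: "dx", "dy", "dz": the shift along the tool's x, y, z as a fraction of full scale; "wx", "wy", "wz": the turn, a rotation vector about the tool's x, y, z as a fraction of full scale; "claw": the finger opening in mm, from 0 to 85.4. In form: [{"dx": .., "dy": .., "dz": .., "wx": .., "wy": .., "wz": .., "claw": ..}, ...]. A call has exactly 8 rows; each row is the pose to reach, as a shift and turn from the pose commanded when the call began, along the tool's axes at that moment; what a row does not reach only later rows make up. Full scale, the value 1, is 20 cm for a shift and pi/4 rad for a turn. A row lasts 1/12 s, in which the tool goes at most 41.7 mm and 7.16 degrees, less where a joint would pass 70% of its speed; a pose out of reach is approached as far as the arm can. A call with a number of a shift or a turn outside -1 to 1 is refused whole. A call with a gripper value outside its range is refused whole. The fingers move at their own pace and stop on an object; the grip force is fixed at half the most. Time passes only in rows, so rows that repeat a pose let the fingers close, or fill a call up. It gives the time, the measured TCP pose, the force, the opening and the grip force at its end, in the units of the state.
- telemetry.observe(): the state, without advancing time (a new reading comes with each control period).
- vision.snapshot(name): name is "side" or "top"; returns a dict with "frame" (400x640x3 uint8, red, green, blue), "camera_matrix" (3x3 intrinsics, pixels), "dist_coeffs" ([k1, k2, p1, p2, k3] as OpenCV has them; the pictures are not rectified), "extrinsics" (4x4, takes a point from camera to world coordinates). Camera axes: x right, y up, looking along -z (the intrinsics and any distortion apply to the point x, -y, -z); pixel columns grow to the right and rows downward; lengths in m; the calibration is good to about 2 mm. A picture is of the moment at which its call begins. There is no depth.
- workorder.job_done(): hands the job in; it is judged then, once.
The state is a dict: "t": time; "joint_positions": joint angles; "joint_vel": joint speeds; "joint_efforts": joint torques, N m; "tool_pos": TCP position; "tool_rot": TCP orientation; "ft_force": force on the tool from outside, world axes, zero at the start; "moment": the same for the moment, N m; "gripper_width": finger opening in m; "gripper_force": force on a finger pad.
Only numpy, scipy, OpenCV 4.12 (cv2) and the standard library are available. Lean on these libraries where they do the work, as an engineer would, in place of code of your own. Each camera call takes 0.05 s, during which the arm holds its last target. There are 200 camera calls.

## Working session

There is one attempt and no reset: what is moved stays moved. The work goes in short steps, Python scripts to look and compute and a tool call to move; the robot and the scene stay as the last step left them, time stands still between calls to the robot, and variables do not carry over. Pictures are saved under pics/ and viewed, at most 10 in all, crops included, and the job is handed in when it is done.

Besides the shell and the picture viewer there is one more tool, called as name([rows], argument=value, ...), one row to a line, values as JSON. send_rows: Moves the arm, as the interface text tells. Shift numbers are shares of 20 cm and turn numbers shares of pi/4 rad, none past 1 either way. Its arguments: {"type":"object","properties":{"commands":{"type":"array","items":{"type":"object","properties":{"dx":{"type":"number","minimum":-1,"maximum":1},"dy":{"type":"number","minimum":-1,"maximum":1},"dz":{"type":"number","minimum":-1,"maximum":1},"wx":{"type":"number","minimum":-1,"maximum":1},"wy":{"type":"number","minimum":-1,"maximum":1},"wz":{"type":"number","minimum":-1,"maximum":1},"claw":{"type":"number"}}}}},"required":["commands"]}

```bash
ls; mkdir -p pics
python3 - <<'E'
from plant import telemetry, vision, workorder, r
import cv2, numpy as np, pickle
s=telemetry.observe(); print({k:np.round(v,3).tolist() for k,v in s.items()}, r.grip_depth)
for n in("side","top"):
    d=vision.snapshot(n); cv2.imwrite(f"pics/{n}0.png",d["frame"][:,:,::-1]); pickle.dump(d,open(f"{n}0.pkl","wb"))
    print(n,np.round(d["camera_matrix"],1).tolist(),d["dist_coeffs"],np.round(d["extrinsics"],3).tolist())
E
```

```text
pics
{'t': 0.0, 'joint_positions': [-1.516, 0.105, 0.096, 1.564, 0.0, 1.353], 'joint_vel': [0.0, 0.001, -0.0, 0.002, -0.001, -0.001], 'joint_efforts': [-0.0, -55.693, 50.365, 0.017, -0.0, -0.0], 'tool_pos': [0.162, -0.577, 0.231], 'tool_rot': [-3.111, -0.427, -0.0], 'ft_force': [0.167, 0.254, -0.376], 'moment': [-0.059, 0.01, -0.008], 'gripper_force': 0.0, 'gripper_width': 0.085} 0.0187
side [[447.4, 0.0, 321.8], [0.0, 447.4, 192.8], [0.0, 0.0, 1.0]] [-0.06765139  0.          0.          0.          0.        ] [[-0.354, -0.658, 0.665, 1.291], [0.935, -0.263, 0.238, 0.2], [0.018, 0.706, 0.708, 0.962], [0.0, 0.0, 0.0, 1.0]]
top [[393.7, 0.0, 317.3], [0.0, 393.7, 192.4], [0.0, 0.0, 1.0]] [-0.07538344  0.          0.          0.          0.        ] [[-0.073, 0.767, -0.638, -0.206], [-0.997, -0.051, 0.053, -0.033], [0.008, 0.64, 0.769, 1.048], [0.0, 0.0, 0.0, 1.0]]
```

View pics/side0.png

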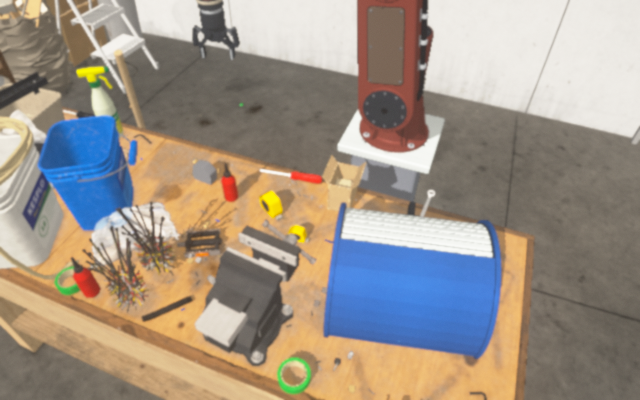

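View pics/top0.png

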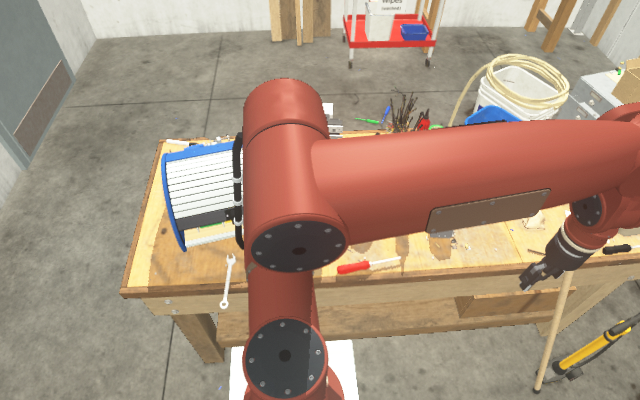

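The side view shows the store at about (415,280) with white slats on top. A red bottle is at (229,184) and another at (85,280). Two yellow tapes are at (270,204), the larger, and (298,233), and a grey one is at (205,172). The carton is at (343,183). In the top view the pull is at about (235,213) and the arm hides the bench. The larger yellow tape fits the description, so I'll confirm it in a crop and measure.

```bash
cat > h.py <<'E'
import numpy as np, cv2, pickle
from scipy.spatial.transform import Rotation as R
def ray(d,uv):
    p=cv2.undistortPoints(np.array([[uv]],float),d["camera_matrix"],d["dist_coeffs"])[0,0]
    E=d["extrinsics"]; v=E[:3,:3]@np.array([p[0],-p[1],-1]); return E[:3,3],v/np.linalg.norm(v)
def onz(d,uv,z):
    o,v=ray(d,uv); return o+v*(z-o[2])/v[2]
def tri(d1,u1,d2,u2):
    o1,v1=ray(d1,u1);o2,v2=ray(d2,u2)
    s=np.linalg.lstsq(np.c_[v1,-v2],o2-o1,rcond=None)[0]; a,b=o1+v1*s[0],o2+v2*s[1]
    return (a+b)/2,np.linalg.norm(a-b)
def proj(d,P):
    E=np.linalg.inv(d["extrinsics"]); c=(E[:3,:3]@np.atleast_2d(P).T).T+E[:3,3]; c=c*[1,-1,-1]
    return cv2.projectPoints(c,np.zeros(3),np.zeros(3),d["camera_matrix"],d["dist_coeffs"])[0][:,0]
def blobs(d,lo,hi,amin=15):
    h=cv2.cvtColor(d["frame"],cv2.COLOR_RGB2HSV); m=cv2.inRange(h,np.array(lo),np.array(hi))
    n,l,s,c=cv2.connectedComponentsWithStats(m)
    return [(s[i].tolist(),np.round(c[i],1).tolist()) for i in range(1,n) if s[i][4]>=amin],l
def load(n): return pickle.load(open(n,"rb"))
E
python3 - <<'E'
from h import *
s=load("side0.pkl");t=load("top0.pkl")
print("yel",blobs(s,(22,140,120),(33,255,255))[0])
for nm,lo,hi in(("red",(0,170,100),(6,255,255)),("red2",(174,170,100),(180,255,255))):print(nm,[b for b in blobs(s,lo,hi,25)[0]])
print("blue",[b for b in blobs(s,(100,120,60),(120,255,255),300)[0]])
for u in((232,200),(85,296),(270,216),(298,241)):print(u,np.round(onz(s,u,0),3))
a=cv2.resize(s["frame"][150:260,190:360],None,fx=4.7,fy=4.7,interpolation=cv2.INTER_CUBIC)[:,:,::-1]
cv2.imwrite("pics/c1.png",a)
b=cv2.resize(s["frame"][195:365,315:540],None,fx=3.5,fy=3.5,interpolation=cv2.INTER_CUBIC)[:,:,::-1]
cv2.imwrite("pics/c2.png",b)
c=cv2.resize(t["frame"][125:315,120:260],None,fx=3.1,fy=3.1,interpolation=cv2.INTER_CUBIC)[:,:,::-1]
cv2.imwrite("pics/c3.png",c)
E
```

```text
yel [([76, 66, 36, 23, 365], [92.6, 73.9]), ([118, 121, 4, 11, 26], [119.2, 126.6]), ([259, 190, 24, 28, 406], [271.2, 203.4]), ([288, 225, 19, 18, 200], [298.4, 232.2])]
red [([292, 172, 30, 11, 221], [306.2, 177.1]), ([222, 176, 16, 25, 294], [229.3, 188.0]), ([73, 269, 26, 28, 440], [86.5, 283.0])]
red2 []
blue [([38, 116, 94, 114, 7118], [85.7, 167.4]), ([325, 205, 176, 152, 16522], [412.5, 295.4])]
(232, 200) [ 0.516 -0.361  0.   ]
(85, 296) [ 0.946 -0.542 -0.   ]
(270, 216) [ 0.532 -0.228  0.   ]
(298, 241) [ 0.587 -0.118  0.   ]
```

View pics/c1.png

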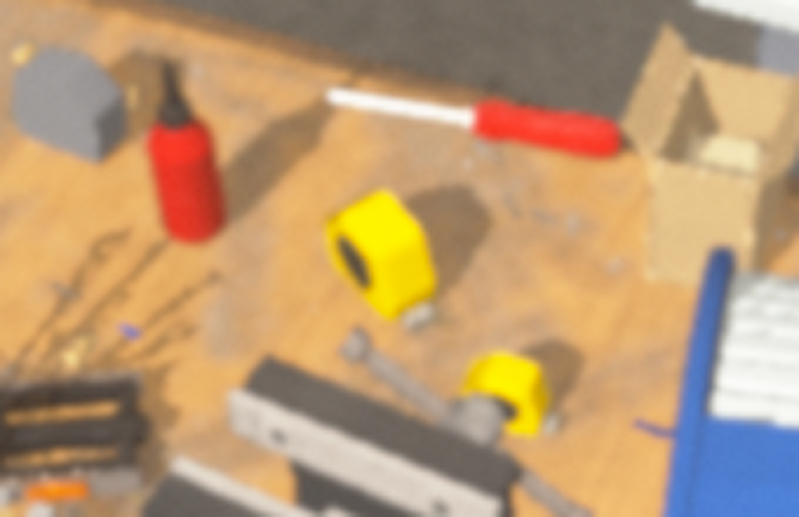

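View pics/c3.png

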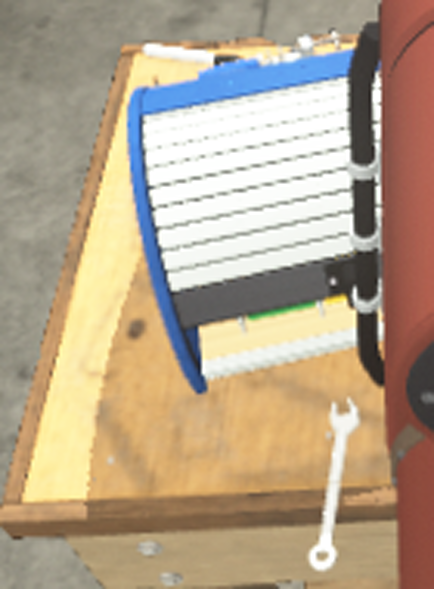

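The crop confirms it: the larger yellow tape is at (271,203), and the smaller yellow at (298,232) and the grey block are not meant. The red bottle at (229,188) stands upright and within reach; the one at (86,283) is about 1.1 m out. In the top view the door is partly up. Its dark bottom slat is at about (200,220), the green mat shows at store-left and yellow shows beside it. Next I'll get the store's corners.

View pics/c2.png

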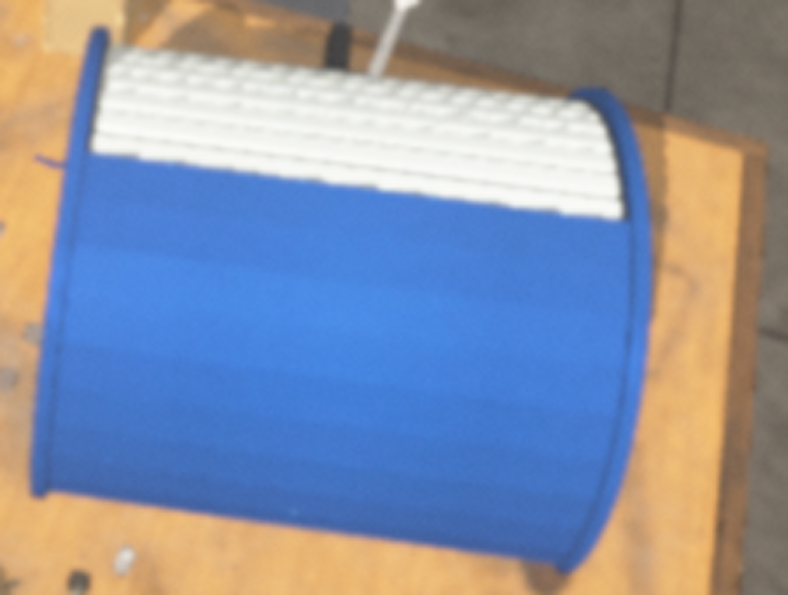

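Run:
```python
from h import *
s=load("side0.pkl");t=load("top0.pkl")
for d,lab in((s,(412,295)),(t,(170,200))):
    h=cv2.cvtColor(d["frame"],cv2.COLOR_RGB2HSV); m=cv2.inRange(h,np.array((100,120,60)),np.array((120,255,255)))
    cs=cv2.findContours(m,cv2.RETR_EXTERNAL,cv2.CHAIN_APPROX_NONE)[0]
    for c in cs:
        if cv2.contourArea(c)>150 and cv2.pointPolygonTest(cv2.convexHull(c),lab,True)>-60: print(cv2.approxPolyDP(c,2.5,True)[:,0].tolist())
# tape: yellow contour
h=cv2.cvtColor(s["frame"],cv2.COLOR_RGB2HSV); m=cv2.inRange(h,np.array((22,140,60)),np.array((33,255,255)))
c=[c for c in cv2.findContours(m,cv2.RETR_EXTERNAL,cv2.CHAIN_APPROX_NONE)[0] if cv2.pointPolygonTest(c,(271,203),False)>=0][0]
print(cv2.approxPolyDP(c,1.5,True)[:,0].tolist())
```

```text
[[343, 205], [334, 242], [325, 334], [478, 356], [490, 336], [498, 299], [499, 252], [491, 225], [483, 221], [493, 240], [495, 256], [491, 259], [356, 242], [338, 237]]
[[233, 142], [205, 147], [193, 145], [181, 152], [162, 156], [168, 211], [184, 251], [168, 197], [165, 162], [230, 149]]
[[271, 190], [260, 196], [259, 202], [264, 208], [261, 202], [263, 200], [268, 206], [267, 213], [274, 217], [281, 213], [282, 209], [279, 198]]
```

Run:
```python
from h import *
from scipy.optimize import least_squares
s=load("side0.pkl");t=load("top0.pkl")
a,b=onz(s,(325.5,336),0),onz(s,(478.5,357),0)
print("back corners",a,b,np.linalg.norm(a-b), np.degrees(np.arctan2(-(b-a)[0],(b-a)[1])))
c,e=onz(s,(341,238.4),.217),onz(s,(493.3,257.3),.217)
print("roof edge",c,e,np.linalg.norm(c-e), np.degrees(np.arctan2(-(e-c)[0],(e-c)[1])))
print("front left",onz(t,(185,251.5),0))
yaw=np.arctan2(-(b-a+e-c)[0],(b-a+e-c)[1]);ux=np.array([np.cos(yaw),np.sin(yaw)])
print("origin from roof",((c+e)/2)[:2]-ux*.029,"depth to back",((a+b)/2-(c+e)/2)[:2]@ux+.029)
print("pull tri",tri(s,(411.6,206),t,(235,213)))
# bottle
for u in((229.3,176.5),(229.5,189)):print(np.round(onz(s,u,.09),3))
f=blobs(s,(0,150,60),(8,255,255),25)[1];
ys,xs=np.where(f==f[188,229]);print("bottle px",xs.min(),xs.max(),ys.min(),ys.max(),xs[ys<=178].mean(),xs[ys>=198].mean())
print("body mid z45 ->",onz(s,(229.5,188.3),.045))
# tape: top face / corners
for u in((271,190),(280,197.5),(268.5,204.5),(260,196)):print("top z63",u,np.round(onz(s,u,.063),4))
for u in((274,217.5),(282,212)):print("bot z0",u,np.round(onz(s,u,.0),4))
print("tapec",onz(s,(271.2,203.4),.0315))
```

```text
back corners [0.82268176 0.05053637 0.        ] [0.74810723 0.39313744 0.        ] 0.350623522894241 12.280109243791264
roof edge [0.7054975  0.03667995 0.217     ] [0.63713708 0.35110007 0.217     ] 0.3217656928787146 12.266203828471816
front left [0.45227702 0.32113534 0.        ]
origin from roof [0.64298011 0.18772525] depth to back 0.1464107565231824
pull tri (array([0.48292452, 0.14942995, 0.14284717]), np.float64(0.006787915640999162))
[ 0.509 -0.361  0.09 ]
[ 0.554 -0.335  0.09 ]
bottle px 221 237 176 201 227.83870967741936 230.37142857142857
body mid z45 -> [ 0.51298897 -0.3644803   0.045     ]
top z63 (271, 190) [ 0.4905 -0.2403  0.063 ]
top z63 (280, 197.5) [ 0.5082 -0.2041  0.063 ]
top z63 (268.5, 204.5) [ 0.5446 -0.2223  0.063 ]
top z63 (260, 196) [ 0.5237 -0.2587  0.063 ]
bot z0 (274, 217.5) [ 0.5329 -0.2151  0.    ]
bot z0 (282, 212) [ 0.5048 -0.2026  0.    ]
tapec [ 0.5116127  -0.23184148  0.0315    ]
```

Store: origin about (0.640, 0.187), yaw 12.3°. The door stands at t ≈ 0.5 rad. I'll start moving towards the pull.

send_rows([
  {"dx":0.97,"dy":-0.61,"dz":-0.2,"claw":40},
  {"dx":0.97,"dy":-0.61,"dz":-0.2,"claw":40},
  {"dx":0.97,"dy":-0.61,"dz":-0.2,"claw":40},
  {"dx":0.97,"dy":-0.61,"dz":-0.2,"claw":40},
  {"dx":0.97,"dy":-0.61,"dz":-0.2,"claw":40},
  {"dx":0.97,"dy":-0.61,"dz":-0.2,"claw":40},
  {"dx":0.97,"dy":-0.61,"dz":-0.2,"claw":40},
  {"dx":0.97,"dy":-0.61,"dz":-0.2,"claw":40},
])

```text
invalid input
```

send_rows([
  {"dx":0.75,"dy":-0.85,"wy":0,"claw":40},
  {"dx":0.75,"dy":-0.85,"wy":0,"claw":40},
  {"dx":0.75,"dy":-0.85,"claw":40},
  {"dx":0.75,"dy":-0.85,"claw":40},
  {"dx":0.75,"dy":-0.85,"claw":40},
  {"dx":0.75,"dy":-0.85,"claw":40},
  {"dx":0.75,"dy":-0.85,"claw":40},
  {"dx":0.75,"dy":-0.85,"claw":40},
])

```text
invalid input
```

```bash
cat >> h.py <<'E'
S0=np.array([.640,.187,0]); SY=np.radians(12.3)
def s2w(p,yaw=None):
    c,s=np.cos(SY),np.sin(SY); p=np.asarray(p,float); return S0+[c*p[0]-s*p[1],s*p[0]+c*p[1],p[2]]
def w2s(p):
    c,s=np.cos(SY),np.sin(SY); q=np.asarray(p)-S0; return np.array([c*q[0]+s*q[1],-s*q[0]+c*q[1],q[2]])
def ori(tilt,yaw=None):  # deg; tool leans, pointing forward-down along heading yaw
    y=SY if yaw is None else np.radians(yaw); t=np.radians(tilt)
    z=np.array([np.sin(t)*np.cos(y),np.sin(t)*np.sin(y),-np.cos(t)]); yy=np.array([np.sin(y),-np.cos(y),0])
    return R.from_matrix(np.c_[np.cross(yy,z),yy,z])
def pull(t,out=.008): # grasp point on the pull, out mm outward of its centre
    q=.180+out; return s2w([-q*np.cos(t),0,.055+q*np.sin(t)])
def rows(seq,state,depth=0):
    """seq of (grasp/TCP point, Rotation) -> printed tool-frame rows"""
    T=R.from_rotvec(state["tool_rot"]); p0=np.array(state["tool_pos"])
    for P,Q in seq:
        P=P+depth*Q.as_matrix()[:,2]
        print(np.round(T.inv().apply(P-p0)/.2,2).tolist(), np.round((T.inv()*Q).as_rotvec()/(np.pi/4),2).tolist())
def st(s): print("t",round(s["t"],2),np.round(s["tool_pos"],4),"tilt",np.round(np.degrees(np.arccos(-R.from_rotvec(s["tool_rot"]).as_matrix()[2,2])),1),"F",np.round(s["ft_force"],1),"w",round(s["gripper_width"],4),round(s["gripper_force"],1),"q",np.round(s["joint_positions"],2))
E
python3 - <<'E'
from h import *
from plant import telemetry,r
s=telemetry.observe();st(s);print([a for a in dir(r) if a[0]!='_'])
print(pull(.5))
rows([(np.array([.40,-.02,.27]),ori(20))],s)
E
```

```text
t 0.1 [ 0.1617 -0.5775  0.2306] tilt 0.1 F [ 0.4  0.3 -0.1] w 0.0853 0.0 q [-1.52  0.1   0.1   1.56  0.    1.35]
['Unreachable', 'grip_depth']
[0.47880163 0.15185307 0.145132  ]
[1.9, -2.36, -0.19] [-0.01, 0.44, 0.07]
```

send_rows([
  {"dx":0.97,"dy":-0.61,"dz":-0.2,"wx":0,"wy":0,"wz":0,"claw":40},
  {"dx":0.97,"dy":-0.61,"dz":-0.2,"wx":0,"wy":0,"wz":0,"claw":40},
  {"dx":0.97,"dy":-0.61,"dz":-0.2,"wx":0,"wy":0,"wz":0,"claw":40},
  {"dx":0.97,"dy":-0.61,"dz":-0.2,"wx":0,"wy":0,"wz":0,"claw":40},
  {"dx":0.97,"dy":-0.61,"dz":-0.2,"wx":0,"wy":0,"wz":0,"claw":40},
  {"dx":0.97,"dy":-0.61,"dz":-0.2,"wx":0,"wy":0,"wz":0,"claw":40},
  {"dx":0.97,"dy":-0.61,"dz":-0.2,"wx":0,"wy":0,"wz":0,"claw":40},
  {"dx":0.97,"dy":-0.61,"dz":-0.2,"wx":0,"wy":0,"wz":0,"claw":40},
])

```text
t: 0.77
tool_pos: [0.3165, -0.4073, 0.2716]
tool_rot: [3.111, 0.431, 0.0]
ft_force: [0.6, 0.1, -0.0]
gripper_width: 0.0405
gripper_force: 0.0
```

send_rows([
  {"dx":0.6,"dy":-0.85,"dz":0,"wx":0,"wy":0,"wz":0,"claw":40},
  {"dx":0.6,"dy":-0.85,"dz":0,"wx":0,"wy":0.1,"wz":0,"claw":40},
  {"dx":0.6,"dy":-0.85,"dz":0,"wx":0,"wy":0.2,"wz":0,"claw":40},
  {"dx":0.6,"dy":-0.85,"dz":0,"wx":0,"wy":0.3,"wz":0.07,"claw":40},
  {"dx":0.6,"dy":-0.85,"dz":0,"wx":0,"wy":0.44,"wz":0.07,"claw":40},
  {"dx":0.6,"dy":-0.85,"dz":0,"wx":0,"wy":0.44,"wz":0.07,"claw":40},
  {"dx":0.6,"dy":-0.85,"dz":0,"wx":0,"wy":0.44,"wz":0.07,"claw":40},
  {"dx":0.6,"dy":-0.85,"dz":0,"wx":0,"wy":0.44,"wz":0.07,"claw":40},
])

```text
t: 1.43
tool_pos: [0.3849, -0.2132, 0.2712]
tool_rot: [-3.034, -0.329, -0.526]
ft_force: [0.3, -0.1, 1.0]
gripper_width: 0.04
gripper_force: 0.0
```

Run:
```python
from h import *
from plant import telemetry,r
s=telemetry.observe();st(s)
rows([(np.array([.40,-.02,.27]),ori(45)),(pull(.5,.13),ori(45))],s)
```

```text
t 1.43 [ 0.3849 -0.2132  0.2712] tilt 19.7 F [ 0.3 -0.1  1. ] w 0.04 0.0 q [-1.05 -0.65 -0.49  1.63  0.33  1.89]
[0.26, -0.93, 0.11] [-0.01, 0.56, -0.0]
[0.18, -1.68, 0.44] [-0.01, 0.56, -0.0]
```

send_rows([
  {"dx":0.1,"dy":-0.93,"dz":0.1,"wx":0,"wy":0,"wz":0,"claw":40},
  {"dx":0.2,"dy":-0.93,"dz":0.1,"wx":0,"wy":0.05,"wz":0,"claw":40},
  {"dx":0.3,"dy":-0.93,"dz":0.1,"wx":0,"wy":0.1,"wz":0,"claw":40},
  {"dx":0.4,"dy":-0.93,"dz":0.1,"wx":0,"wy":0.15,"wz":0,"claw":40},
  {"dx":0.4,"dy":-0.93,"dz":0.1,"wx":0,"wy":0.2,"wz":0,"claw":40},
  {"dx":0.4,"dy":-0.93,"dz":0.1,"wx":0,"wy":0.25,"wz":0,"claw":40},
  {"dx":0.4,"dy":-0.93,"dz":0.1,"wx":0,"wy":0.3,"wz":0,"claw":40},
  {"dx":0.4,"dy":-0.93,"dz":0.1,"wx":0,"wy":0.35,"wz":0,"claw":40},
])

```text
t: 2.1
tool_pos: [0.4911, -0.0449, 0.3043]
tool_rot: [-2.891, -0.337, -0.839]
ft_force: [0.2, -0.4, -0.2]
gripper_width: 0.04
gripper_force: 0.0
```

Run:
```python
from h import *
from plant import telemetry,vision
s=telemetry.observe();st(s)
rows([(pull(.5,.1),ori(40)),(pull(.5,.12),ori(45)),(pull(.5,.008),ori(45))],s,.0187)
d=vision.snapshot("top");pickle.dump(d,open("top1.pkl","wb"));cv2.imwrite("pics/top1.png",d["frame"][:,:,::-1])
```

```text
t 2.1 [ 0.4911 -0.0449  0.3043] tilt 32.8 F [ 0.2 -0.4 -0.2] w 0.04 0.0 q [-0.66 -0.84 -0.61  1.45  0.47  2.33]
[-0.51, -0.95, 0.49] [-0.07, 0.16, -0.0]
[-0.55, -0.95, 0.4] [-0.07, 0.27, -0.01]
[-0.28, -0.93, 0.89] [-0.07, 0.27, -0.01]
```

View pics/top1.png

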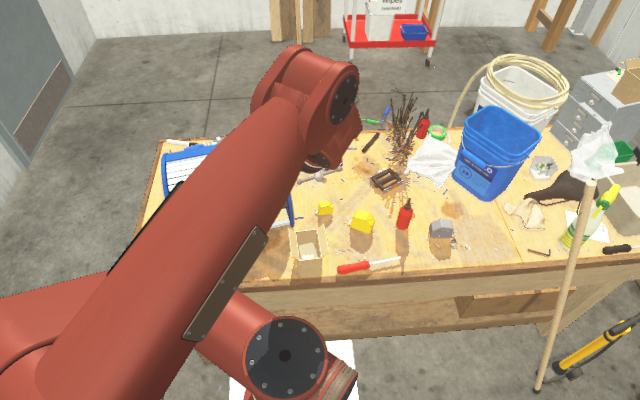

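Top view: tape at (362,222), with the small one at (325,208). Bottle at (404,215), carton at (308,247), grey block at (441,230). Joint 2 is at its limit, so the tool can't lean this far so close in; I'll use less tilt over the pull. I'll also measure the bottle and tape from both views.

Run:
```python
from h import *
from plant import telemetry
st_=telemetry.observe()
P=pull(.5,.010)
for ti in(20,25,28):
    Q=ori(ti); z=Q.as_matrix()[:,2]; print(ti); rows([(P-.1*z,Q),(P,Q)],st_,.0187)
s=load("side0.pkl");t=load("top1.pkl")
bt=blobs(t,(0,150,60),(8,255,255),40)[0]; print([b for b in bt if b[0][0]>330 and 150<b[1][1]<300])
yt,l=blobs(t,(20,140,60),(33,255,255),40); print([b for b in yt if 300<b[1][0]<400])
b=min(bt,key=lambda b:abs(b[1][0]-404)+abs(b[1][1]-215)); print("bottle tri",tri(s,(229.3,188),t,b[1]))
y=min(yt,key=lambda b:abs(b[1][0]-362)+abs(b[1][1]-222)); print("tape tri",tri(s,(271.2,203.4),t,y[1]))
print("carton",onz(t,(308,262),0))
h=cv2.cvtColor(t["frame"],cv2.COLOR_RGB2HSV); m=cv2.inRange(h,np.array((20,140,60)),np.array((33,255,255)))
c=[c for c in cv2.findContours(m,cv2.RETR_EXTERNAL,cv2.CHAIN_APPROX_NONE)[0] if cv2.pointPolygonTest(c,tuple(y[1]),False)>=0][0]
print(cv2.approxPolyDP(c,1.2,True)[:,0].tolist())
x0,y0=290,185
cv2.imwrite("pics/c4.png",cv2.resize(t["frame"][185:285,280:430],None,fx=5,fy=5,interpolation=cv2.INTER_CUBIC)[:,:,::-1])
```

```text
20
[-0.22, -0.96, 0.4] [-0.07, -0.28, 0.01]
[-0.33, -0.94, 0.88] [-0.07, -0.28, 0.01]
25
[-0.26, -0.96, 0.39] [-0.07, -0.17, 0.0]
[-0.32, -0.94, 0.88] [-0.07, -0.17, 0.0]
28
[-0.28, -0.96, 0.39] [-0.07, -0.11, 0.0]
[-0.32, -0.94, 0.88] [-0.07, -0.11, 0.0]
[([396, 206, 17, 24, 258], [403.7, 218.1]), ([337, 261, 33, 13, 255], [352.8, 267.2])]
[([318, 201, 16, 14, 186], [325.0, 207.7]), ([350, 210, 25, 24, 414], [362.4, 221.6])]
bottle tri (array([ 0.50672049, -0.3693124 ,  0.03861535]), np.float64(0.00045047999540042034))
tape tri (array([ 0.50869907, -0.23552049,  0.028244  ]), np.float64(0.004016025665498402))
carton [ 0.39155767 -0.05709628  0.        ]
[[357, 210], [352, 218], [350, 226], [369, 233], [374, 219], [369, 213]]
```

View pics/c4.png

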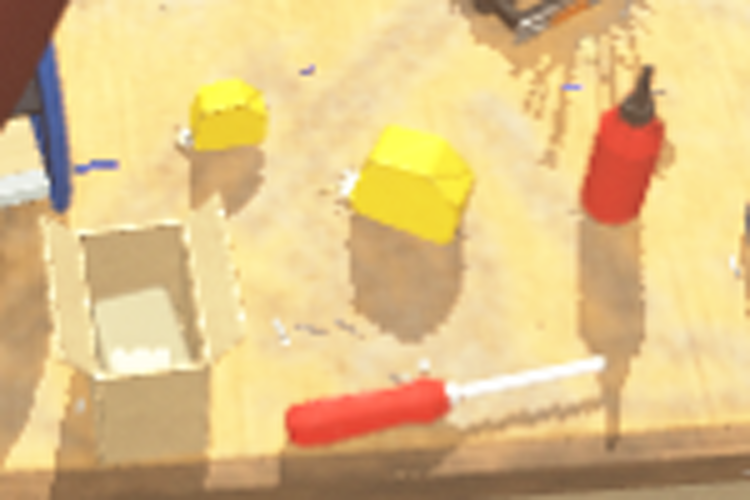

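The crop confirms the larger yellow tape with its clip, and the bottle upright next to it. The carton and screwdriver are clear of them. Now I'll go over the pull.

send_rows([
  {"dx":-0.03,"dy":-0.12,"dz":0.05,"wx":-0.01,"wy":-0.02,"wz":0,"claw":50},
  {"dx":-0.06,"dy":-0.3,"dz":0.1,"wx":-0.02,"wy":-0.05,"wz":0,"claw":50},
  {"dx":-0.12,"dy":-0.5,"dz":0.15,"wx":-0.04,"wy":-0.1,"wz":0,"claw":50},
  {"dx":-0.2,"dy":-0.7,"dz":0.2,"wx":-0.06,"wy":-0.15,"wz":0,"claw":50},
  {"dx":-0.26,"dy":-0.96,"dz":0.3,"wx":-0.07,"wy":-0.17,"wz":0,"claw":50},
  {"dx":-0.26,"dy":-0.96,"dz":0.39,"wx":-0.07,"wy":-0.17,"wz":0,"claw":50},
  {"dx":-0.26,"dy":-0.96,"dz":0.39,"wx":-0.07,"wy":-0.17,"wz":0,"claw":50},
  {"dx":-0.26,"dy":-0.96,"dz":0.39,"wx":-0.07,"wy":-0.17,"wz":0,"claw":50},
])

```text
t: 2.82
tool_pos: [0.4616, 0.1548, 0.2197]
tool_rot: [-3.02, -0.334, -0.616]
ft_force: [-1.2, -0.5, 0.1]
gripper_width: 0.0501
gripper_force: 0.0
```

Run:
```python
from h import *
from plant import telemetry,vision
s_=telemetry.observe(); st(s_)
P=pull(.5,.010)
for ti in(20,25):
    Q=ori(ti); z=Q.as_matrix()[:,2]; print(ti); rows([(P-.1*z,Q),(P,Q)],s_,.0187)
t=load("top1.pkl")
A,B=onz(t,(350,226.5),0),onz(t,(368.3,233.8),0); print("tape front bottom edge",A,B,np.linalg.norm(A-B),np.degrees(np.arctan2(*(B-A)[:2][::-1])))
for u in((358,210),(370,213),(374,219)): print(onz(t,u,.063))
d=vision.snapshot("top");pickle.dump(d,open("top2.pkl","wb"))
d2=vision.snapshot("side");pickle.dump(d2,open("side2.pkl","wb"))
a=cv2.resize(d["frame"][130:290,140:310],None,fx=2.3,fy=2.3,interpolation=cv2.INTER_CUBIC)
b=cv2.resize(d2["frame"][130:290,330:500],None,fx=2.3,fy=2.3,interpolation=cv2.INTER_CUBIC)
cv2.imwrite("pics/c5.png",np.hstack([a,b])[:,:,::-1])
```

```text
t 2.82 [0.4616 0.1548 0.2197] tilt 23.0 F [-1.2 -0.5  0.1] w 0.0501 0.0 q [-0.   -0.84 -0.73  1.28  0.08  2.94]
20
[-0.06, 0.03, -0.04] [0.0, -0.07, 0.01]
[-0.08, 0.03, 0.46] [0.0, -0.07, 0.01]
25
[-0.09, 0.03, -0.04] [0.0, 0.04, 0.01]
[-0.07, 0.03, 0.46] [0.0, 0.04, 0.01]
tape front bottom edge [ 0.51270981 -0.2002297   0.        ] [ 0.48053457 -0.2551432   0.        ] 0.06364541065538172 -120.36713956730473
[ 0.53038136 -0.22320266  0.063     ]
[ 0.51615518 -0.25913617  0.063     ]
[ 0.49236916 -0.2678851   0.063     ]
```

View pics/c5.png

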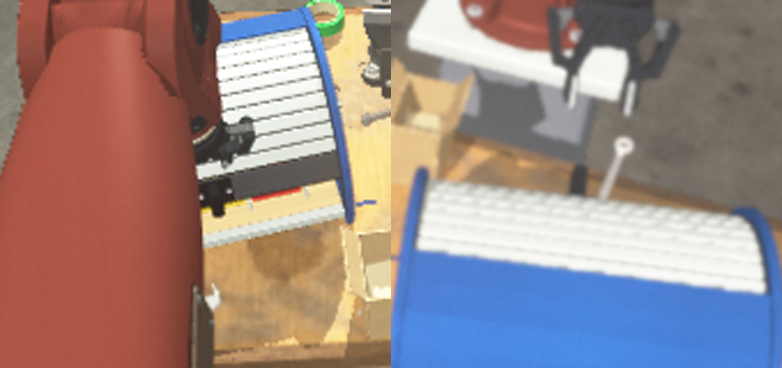

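The crop shows the pull in the top view at pixel (234,215), and the red mat in the right bay, with yellow in the middle and green on the left. The gripper hangs in front of and above the pull, so I'll refine the pull and the store pose.

Run:
```python
from h import *
from plant import telemetry
s_=telemetry.observe()
s=load("side2.pkl");t=load("top2.pkl")
print("pred front right",proj(t,[s2w([-.155,-.177,0]),s2w([-.155,.177,0])]),"meas (292.6,226.5) (185,251.5)")
print("FR",onz(t,(292.6,226.5),0))
for tt in(.4,.5,.6): print(tt,"top",proj(t,[s2w([-q*np.cos(tt),0,.055+q*np.sin(tt)]) for q in(.154,.180,.196)]).round(1).tolist(),"side",proj(s,[s2w([-q*np.cos(tt),0,.055+q*np.sin(tt)]) for q in(.154,.18,.196)]).round(1).tolist())
print(tri(s,(411.5,206.5),t,(234.3,214)))
# dark slat lower edge right end in the top view (335,180)->; dark pixels of pull
g=t["frame"].astype(int).sum(2); m=(g<150); print([(y,np.where(m[y,222:250])[0][[0,-1]]+222) for y in range(198,228,2) if m[y,222:250].any()])
```

```text
pred front right [[293.80749835 226.15065394]
 [183.07582271 251.98982528]] meas (292.6,226.5) (185,251.5)
FR [ 0.52514946 -0.01501597  0.        ]
0.4 top [[233.2, 213.9], [233.9, 218.2], [234.3, 220.9]] side [[409.7, 219.1], [410.4, 209.5], [410.9, 203.8]]
0.5 top [[232.1, 209.3], [232.6, 212.8], [232.9, 215.0]] side [[410.6, 217.4], [411.4, 207.4], [411.9, 201.4]]
0.6 top [[231.0, 204.5], [231.2, 207.0], [231.4, 208.6]] side [[411.4, 216.2], [412.4, 205.9], [413.0, 199.7]]
(array([0.48168761, 0.15058976, 0.14003092]), np.float64(0.004395550534799837))
[(198, array([226, 229])), (200, array([226, 226])), (208, array([235, 239])), (210, array([227, 240])), (212, array([227, 237])), (214, array([229, 240])), (216, array([229, 241])), (218, array([227, 236])), (220, array([232, 236])), (222, array([233, 236]))]
```

Run:
```python
from h import *
from plant import telemetry
s_=telemetry.observe()
for ti in(18,22):
    Q=ori(ti); P=pull(.45,.007); print(w2s(P)); rows([(P+[-.004,0,.06],Q),(P+[-.002,0,.03],Q),(P,Q)],s_,.0187)
```

```text
[-0.16838361  0.          0.13633855]
[-0.03, 0.01, 0.23] [0.0, -0.12, 0.01]
[-0.08, 0.02, 0.37] [0.0, -0.12, 0.01]
[-0.13, 0.02, 0.51] [0.0, -0.12, 0.01]
[-0.16838361  0.          0.13633855]
[-0.02, 0.01, 0.23] [0.0, -0.03, 0.01]
[-0.07, 0.02, 0.37] [0.0, -0.03, 0.01]
[-0.12, 0.02, 0.51] [0.0, -0.03, 0.01]
```

send_rows([
  {"dx":-0.02,"dy":0.01,"dz":0.1,"wx":0,"wy":-0.05,"wz":0,"claw":50},
  {"dx":-0.03,"dy":0.01,"dz":0.23,"wx":0,"wy":-0.08,"wz":0,"claw":50},
  {"dx":-0.05,"dy":0.02,"dz":0.3,"wx":0,"wy":-0.08,"wz":0,"claw":50},
  {"dx":-0.08,"dy":0.02,"dz":0.37,"wx":0,"wy":-0.08,"wz":0,"claw":50},
  {"dx":-0.1,"dy":0.02,"dz":0.44,"wx":0,"wy":-0.08,"wz":0,"claw":50},
  {"dx":-0.13,"dy":0.02,"dz":0.5,"wx":0,"wy":-0.08,"wz":0,"claw":50},
  {"dx":-0.13,"dy":0.02,"dz":0.5,"wx":0,"wy":-0.08,"wz":0,"claw":50},
  {"dx":-0.13,"dy":0.02,"dz":0.5,"wx":0,"wy":-0.08,"wz":0,"claw":50},
])

```text
t: 3.58
tool_pos: [0.4804, 0.1503, 0.1216]
tool_rot: [-3.044, -0.329, -0.532]
ft_force: [-0.5, 0.2, 0.6]
gripper_width: 0.05
gripper_force: 0.0
```

Run:
```python
from h import *
from plant import telemetry
s_=telemetry.observe();st(s_);z=R.from_rotvec(s_["tool_rot"]).as_matrix()[:,2];g=w2s(s_["tool_pos"]-.0187*z);print(g,"radius",np.hypot(g[0],g[2]-.055),"ang",np.arctan2(g[2]-.055,-g[0]))
```

```text
t 3.58 [0.4804 0.1503 0.1216] tilt 19.8 F [-0.5  0.2  0.6] w 0.05 0.0 q [-0.   -0.7  -0.82  1.12  0.07  2.94]
[-0.17005172 -0.00177182  0.13917704] radius 0.18974552278278092 ang 0.4596464229061548
```

send_rows([
  {"dx":0,"dy":0,"dz":0,"wx":0,"wy":0,"wz":0,"claw":5},
  {"dx":0,"dy":0,"dz":0,"wx":0,"wy":0,"wz":0,"claw":5},
  {"dx":0,"dy":0,"dz":0,"wx":0,"wy":0,"wz":0,"claw":5},
  {"dx":0,"dy":0,"dz":0,"wx":0,"wy":0,"wz":0,"claw":5},
  {"dx":0,"dy":0,"dz":0,"wx":0,"wy":0,"wz":0,"claw":5},
  {"dx":0,"dy":0,"dz":0,"wx":0,"wy":0,"wz":0,"claw":5},
  {"dx":0,"dy":0,"dz":0,"wx":0,"wy":0,"wz":0,"claw":5},
  {"dx":0,"dy":0,"dz":0,"wx":0,"wy":0,"wz":0,"claw":5},
])

```text
t: 4.25
tool_pos: [0.4802, 0.1519, 0.1222]
tool_rot: [-3.043, -0.332, -0.535]
ft_force: [-4.4, 0.1, 6.4]
gripper_width: 0.015
gripper_force: 60.0
```

```bash
cat > arc.py <<'E'
# rows that carry the pull along its arc from the present pose by dt, tilt turning by dtilt
import sys
from h import *
from plant import telemetry
s_=telemetry.observe();st(s_);M=R.from_rotvec(s_["tool_rot"]);z=M.as_matrix()[:,2]
g=w2s(s_["tool_pos"]-.0187*z);a0=np.arctan2(g[2]-.055,-g[0]);rr=np.hypot(g[0],g[2]-.055);print("g",g,"r",rr,"ang",a0)
tilt0=np.degrees(np.arctan2(z[:2]@[np.cos(SY),np.sin(SY)],-z[2]))
a1=float(sys.argv[1]);t1=float(sys.argv[2]);r1=float(sys.argv[3]) if len(sys.argv)>3 else rr
seq=[]
for k in range(1,9):
    f=min(1,k/7.);a=a0+(a1-a0)*f;q=rr+(r1-rr)*f;seq.append((s2w([-q*np.cos(a),g[1],.055+q*np.sin(a)]),ori(tilt0+(t1-tilt0)*f)))
rows(seq,s_,.0187)
E
python3 arc.py 0.8 15
```

```text
t 4.25 [0.4802 0.1519 0.1222] tilt 19.9 F [-4.4  0.1  6.4] w 0.015 60.0 q [ 0.   -0.71 -0.82  1.12  0.07  2.94]
g [-0.1699695  -0.00021825  0.13980083] r 0.1899495032401481 ang 0.4627815764492148
[0.03, -0.0, -0.03] [0.0, -0.02, 0.0]
[0.07, 0.0, -0.06] [0.0, -0.03, 0.0]
[0.1, 0.0, -0.09] [0.0, -0.05, 0.0]
[0.14, 0.0, -0.11] [0.0, -0.06, 0.0]
[0.18, 0.0, -0.14] [0.0, -0.08, 0.0]
[0.22, 0.0, -0.16] [0.0, -0.09, 0.0]
[0.26, 0.0, -0.18] [0.0, -0.11, 0.0]
[0.26, 0.0, -0.18] [0.0, -0.11, 0.0]
```

send_rows([
  {"dx":0.03,"dy":0,"dz":-0.03,"wx":0,"wy":-0.04,"wz":0,"claw":5},
  {"dx":0.07,"dy":0,"dz":-0.06,"wx":0,"wy":-0.08,"wz":0,"claw":5},
  {"dx":0.1,"dy":0,"dz":-0.09,"wx":0,"wy":-0.11,"wz":0,"claw":5},
  {"dx":0.14,"dy":0,"dz":-0.11,"wx":0,"wy":-0.15,"wz":0,"claw":5},
  {"dx":0.18,"dy":0,"dz":-0.14,"wx":0,"wy":-0.19,"wz":0,"claw":5},
  {"dx":0.21,"dy":0,"dz":-0.16,"wx":0,"wy":-0.23,"wz":0,"claw":5},
  {"dx":0.25,"dy":0,"dz":-0.18,"wx":0,"wy":-0.25,"wz":0,"claw":5},
  {"dx":0.25,"dy":0,"dz":-0.18,"wx":0,"wy":-0.25,"wz":0,"claw":5},
])

```text
t: 4.92
tool_pos: [0.5139, 0.1592, 0.172]
tool_rot: [-3.102, -0.337, -0.229]
ft_force: [-4.4, -3.2, 5.1]
gripper_width: 0.0146
gripper_force: 61.8
```

```bash
python3 arc.py 1.2 -2 0.189
```

```text
t 4.92 [0.5139 0.1592 0.172 ] tilt 8.4 F [-4.4 -3.2  5.1] w 0.0146 61.8 q [ 0.04 -0.29 -0.39  1.32  0.02  2.97]
g [-0.13181569 -0.00023681  0.19054018] r 0.18906749137241097 ang 0.7993280915279403
[0.04, -0.0, -0.03] [0.0, -0.03, 0.0]
[0.09, 0.0, -0.06] [0.0, -0.07, 0.0]
[0.13, 0.0, -0.08] [0.0, -0.1, 0.0]
[0.18, 0.0, -0.11] [0.0, -0.13, 0.0]
[0.23, 0.0, -0.13] [0.0, -0.17, 0.0]
[0.28, 0.0, -0.14] [0.0, -0.2, 0.0]
[0.33, 0.0, -0.16] [0.0, -0.23, 0.0]
[0.33, 0.0, -0.16] [0.0, -0.23, 0.0]
```

send_rows([
  {"dx":0.04,"dy":0,"dz":-0.03,"wx":0,"wy":-0.03,"wz":0,"claw":5},
  {"dx":0.09,"dy":0,"dz":-0.06,"wx":0,"wy":-0.07,"wz":0,"claw":5},
  {"dx":0.13,"dy":0,"dz":-0.08,"wx":0,"wy":-0.1,"wz":0,"claw":5},
  {"dx":0.18,"dy":0,"dz":-0.11,"wx":0,"wy":-0.13,"wz":0,"claw":5},
  {"dx":0.23,"dy":0,"dz":-0.13,"wx":0,"wy":-0.17,"wz":0,"claw":5},
  {"dx":0.28,"dy":0,"dz":-0.14,"wx":0,"wy":-0.2,"wz":0,"claw":5},
  {"dx":0.33,"dy":0,"dz":-0.16,"wx":0,"wy":-0.23,"wz":0,"claw":5},
  {"dx":0.33,"dy":0,"dz":-0.16,"wx":0,"wy":-0.23,"wz":0,"claw":5},
])

```text
t: 5.58
tool_pos: [0.5738, 0.172, 0.2126]
tool_rot: [3.116, 0.338, -0.051]
ft_force: [3.5, -4.7, -3.4]
gripper_width: 0.015
gripper_force: 60.6
```

```bash
python3 arc.py 1.56 -12 0.1885
```

```text
t 5.58 [0.5738 0.172  0.2126] tilt 1.9 F [ 3.5 -4.7 -3.4] w 0.015 60.6 q [ 0.08  0.14  0.1   1.56 -0.01  3.  ]
g [-0.06730477 -0.00045798  0.23127508] r 0.18868714066299805 ang 1.2060627969637918
[0.04, -0.0, -0.02] [0.0, -0.03, 0.0]
[0.09, -0.0, -0.03] [0.0, -0.06, 0.0]
[0.13, 0.0, -0.05] [0.0, -0.1, 0.0]
[0.17, 0.0, -0.06] [0.0, -0.13, 0.0]
[0.22, 0.0, -0.06] [0.0, -0.16, 0.0]
[0.26, 0.0, -0.07] [0.0, -0.19, 0.0]
[0.31, 0.0, -0.07] [0.0, -0.22, 0.0]
[0.31, 0.0, -0.07] [0.0, -0.22, 0.0]
```

send_rows([
  {"dx":0.04,"dy":0,"dz":-0.02,"wx":0,"wy":-0.03,"wz":0,"claw":5},
  {"dx":0.09,"dy":0,"dz":-0.03,"wx":0,"wy":-0.06,"wz":0,"claw":5},
  {"dx":0.13,"dy":0,"dz":-0.05,"wx":0,"wy":-0.1,"wz":0,"claw":5},
  {"dx":0.17,"dy":0,"dz":-0.06,"wx":0,"wy":-0.13,"wz":0,"claw":5},
  {"dx":0.22,"dy":0,"dz":-0.06,"wx":0,"wy":-0.16,"wz":0,"claw":5},
  {"dx":0.26,"dy":0,"dz":-0.07,"wx":0,"wy":-0.18,"wz":0,"claw":5},
  {"dx":0.32,"dy":0,"dz":-0.07,"wx":0,"wy":-0.2,"wz":0,"claw":5},
  {"dx":0.32,"dy":0,"dz":-0.07,"wx":0,"wy":-0.2,"wz":0,"claw":5},
])

```text
t: 6.25
tool_pos: [0.6368, 0.1855, 0.2251]
tool_rot: [3.085, 0.334, -0.291]
ft_force: [1.5, -6.4, 1.9]
gripper_width: 0.0149
gripper_force: 62.6
```

```bash
python3 arc.py 1.6 -12 0.1885
```

```text
t 6.25 [0.6368 0.1855 0.2251] tilt 10.8 F [ 1.5 -6.4  1.9] w 0.0149 62.6 q [ 0.1   0.59  0.66  1.83 -0.03  3.03]
g [ 5.23424389e-05 -6.94746399e-04  2.43477524e-01] r 0.18847753134010498 ang 1.5710740386218138
[0.0, -0.0, -0.0] [0.01, -0.0, 0.0]
[0.01, -0.0, -0.0] [0.01, -0.01, 0.0]
[0.01, -0.0, -0.0] [0.01, -0.01, 0.0]
[0.01, -0.0, -0.0] [0.01, -0.02, 0.0]
[0.02, -0.0, -0.0] [0.01, -0.02, 0.0]
[0.02, -0.0, -0.0] [0.01, -0.02, 0.0]
[0.02, -0.0, -0.0] [0.01, -0.03, 0.0]
[0.02, -0.0, -0.0] [0.01, -0.03, 0.0]
```

send_rows([
  {"dx":0.01,"dy":0,"dz":0,"wx":0,"wy":0,"wz":0,"claw":5},
  {"dx":0.02,"dy":0,"dz":0,"wx":0,"wy":0,"wz":0,"claw":5},
  {"dx":0.03,"dy":0,"dz":0,"wx":0,"wy":0,"wz":0,"claw":5},
  {"dx":0.03,"dy":0,"dz":0,"wx":0,"wy":0,"wz":0,"claw":5},
  {"dx":0.03,"dy":0,"dz":0,"wx":0,"wy":0,"wz":0,"claw":5},
  {"dx":0.03,"dy":0,"dz":0,"wx":0,"wy":0,"wz":0,"claw":5},
  {"dx":0.03,"dy":0,"dz":0,"wx":0,"wy":0,"wz":0,"claw":5},
  {"dx":0.03,"dy":0,"dz":0,"wx":0,"wy":0,"wz":0,"claw":5},
])

```text
t: 6.92
tool_pos: [0.6395, 0.1862, 0.2251]
tool_rot: [3.084, 0.335, -0.294]
ft_force: [-10.3, -10.0, 3.4]
gripper_width: 0.0147
gripper_force: 62.3
```

The door is against its stop (10 N). Now I'll release and lift.

send_rows([
  {"dx":0,"dy":0,"dz":0,"wx":0,"wy":0,"wz":0,"claw":45},
  {"dx":0,"dy":0,"dz":0,"wx":0,"wy":0,"wz":0,"claw":45},
  {"dx":0,"dy":0,"dz":0,"wx":0,"wy":0,"wz":0,"claw":45},
  {"dx":0,"dy":0,"dz":-0.1,"wx":0,"wy":0,"wz":0,"claw":45},
  {"dx":0,"dy":0,"dz":-0.2,"wx":0,"wy":0,"wz":0,"claw":45},
  {"dx":0,"dy":0,"dz":-0.4,"wx":0,"wy":0.1,"wz":0,"claw":60},
  {"dx":0,"dy":0,"dz":-0.5,"wx":0,"wy":0.2,"wz":0,"claw":70},
  {"dx":0,"dy":0,"dz":-0.5,"wx":0,"wy":0.3,"wz":0,"claw":70},
])

```text
t: 7.58
tool_pos: [0.6624, 0.1926, 0.3284]
tool_rot: [-3.12, -0.34, -0.078]
ft_force: [0.6, 0.3, 1.9]
gripper_width: 0.0703
gripper_force: 0.0
```

```bash
cat >> h.py <<'E'
def chain(seq,state,depth=0):
    """each waypoint as one call, from the pose of the one before"""
    s=dict(state)
    for P,Q in seq:
        rows([(np.array(P,float),Q)],s,depth); s["tool_pos"]=np.array(P)+depth*Q.as_matrix()[:,2]; s["tool_rot"]=Q.as_rotvec()
E
python3 - <<'E'
from h import *
from plant import telemetry
s_=telemetry.observe();st(s_)
t=load("top1.pkl");s=load("side0.pkl")
print("grey",onz(t,(441,240),0), "bottle base top", onz(t,(402,229.5),0),"side base",onz(s,(231,201),0))
B=np.array([.507,-.369,.08]);Q=ori(35);z=Q.as_matrix()[:,2]
chain([((.60,.03,.36),ori(15)),((.55,-.15,.33),ori(30)),((.48,-.33,.25),Q),(B-.09*z,Q),(B,Q)],s_,.0235)
E
```

```text
t 7.58 [0.6624 0.1926 0.3284] tilt 2.9 F [0.6 0.3 1.9] w 0.0703 0.0 q [0.09 0.39 0.6  1.73 0.   3.02]
grey [ 0.44049933 -0.48344998  0.        ] bottle base top [ 0.48934648 -0.36679434  0.        ] side base [ 5.20613717e-01 -3.61700815e-01 -1.11022302e-16]
[-0.45, 0.73, -0.06] [0.0, 0.27, 0.0]
[-0.43, 0.83, 0.03] [-0.0, 0.33, -0.0]
[-0.65, 0.8, 0.08] [0.0, 0.11, -0.0]
[-0.41, 0.22, 0.3] [-0.0, -0.0, -0.0]
[0.0, 0.0, 0.45] [-0.0, -0.0, -0.0]
```

send_rows([
  {"dx":-0.1,"dy":0.15,"dz":-0.06,"wx":0,"wy":0.05,"wz":0,"claw":70},
  {"dx":-0.2,"dy":0.3,"dz":-0.06,"wx":0,"wy":0.1,"wz":0,"claw":70},
  {"dx":-0.3,"dy":0.5,"dz":-0.06,"wx":0,"wy":0.15,"wz":0,"claw":70},
  {"dx":-0.45,"dy":0.73,"dz":-0.06,"wx":0,"wy":0.27,"wz":0,"claw":70},
  {"dx":-0.45,"dy":0.73,"dz":-0.06,"wx":0,"wy":0.27,"wz":0,"claw":70},
  {"dx":-0.45,"dy":0.73,"dz":-0.06,"wx":0,"wy":0.27,"wz":0,"claw":70},
  {"dx":-0.45,"dy":0.8,"dz":-0.06,"wx":0,"wy":0.3,"wz":0,"claw":70},
  {"dx":-0.5,"dy":0.95,"dz":-0.06,"wx":0,"wy":0.35,"wz":0,"claw":70},
])

```text
t: 8.25
tool_pos: [0.6034, -0.0134, 0.3325]
tool_rot: [-3.053, -0.338, -0.487]
ft_force: [1.1, -0.7, 0.2]
gripper_width: 0.07
gripper_force: 0.0
```

send_rows([
  {"dx":-0.1,"dy":0.15,"dz":0,"wx":0,"wy":0.05,"wz":0,"claw":70},
  {"dx":-0.2,"dy":0.3,"dz":0.02,"wx":0,"wy":0.1,"wz":0,"claw":70},
  {"dx":-0.3,"dy":0.5,"dz":0.03,"wx":0,"wy":0.2,"wz":0,"claw":70},
  {"dx":-0.43,"dy":0.8,"dz":0.03,"wx":0,"wy":0.28,"wz":0,"claw":70},
  {"dx":-0.43,"dy":0.9,"dz":0.03,"wx":0,"wy":0.28,"wz":0,"claw":70},
  {"dx":-0.43,"dy":0.9,"dz":0.03,"wx":0,"wy":0.28,"wz":0,"claw":70},
  {"dx":-0.43,"dy":0.9,"dz":0.03,"wx":0,"wy":0.28,"wz":0,"claw":70},
  {"dx":-0.43,"dy":0.9,"dz":0.03,"wx":0,"wy":0.28,"wz":0,"claw":70},
])

```text
t: 8.92
tool_pos: [0.5635, -0.2081, 0.3005]
tool_rot: [-2.962, -0.323, -0.809]
ft_force: [0.6, 0.7, 0.1]
gripper_width: 0.0698
gripper_force: 0.0
```

Run:
```python
from h import *
from plant import telemetry
s_=telemetry.observe();st(s_)
B=np.array([.506,-.367,.08]);Q=ori(35);z=Q.as_matrix()[:,2]
chain([(B-.11*z,Q),(B,Q)],s_,.0235)
```

```text
t 8.92 [ 0.5635 -0.2081  0.3005] tilt 30.5 F [0.6 0.7 0.1] w 0.0698 0.0 q [-0.8  -0.39 -0.31  1.34  0.45  2.19]
[-0.98, 0.71, 0.29] [0.0, 0.1, 0.0]
[0.0, 0.0, 0.55] [-0.0, -0.0, -0.0]
```

send_rows([
  {"dx":-0.2,"dy":0.1,"dz":0,"wx":0,"wy":0.02,"wz":0,"claw":70},
  {"dx":-0.4,"dy":0.2,"dz":0,"wx":0,"wy":0.05,"wz":0,"claw":70},
  {"dx":-0.6,"dy":0.3,"dz":0.05,"wx":0,"wy":0.1,"wz":0,"claw":70},
  {"dx":-0.8,"dy":0.5,"dz":0.1,"wx":0,"wy":0.1,"wz":0,"claw":70},
  {"dx":-0.98,"dy":0.65,"dz":0.2,"wx":0,"wy":0.1,"wz":0,"claw":70},
  {"dx":-0.98,"dy":0.71,"dz":0.29,"wx":0,"wy":0.1,"wz":0,"claw":70},
  {"dx":-0.98,"dy":0.71,"dz":0.29,"wx":0,"wy":0.1,"wz":0,"claw":70},
  {"dx":-0.98,"dy":0.71,"dz":0.29,"wx":0,"wy":0.1,"wz":0,"claw":70},
])

```text
t: 9.58
tool_pos: [0.458, -0.3762, 0.1486]
tool_rot: [-2.917, -0.318, -0.919]
ft_force: [-0.1, 0.1, -0.1]
gripper_width: 0.0703
gripper_force: 0.0
```

Run:
```python
from h import *
from plant import telemetry
s_=telemetry.observe();st(s_)
B=np.array([.506,-.367,.08]);Q=ori(35);z=Q.as_matrix()[:,2]
rows([(B-.05*z,Q),(B,Q)],s_,.0235)
```

```text
t 9.58 [ 0.458  -0.3762  0.1486] tilt 35.0 F [-0.1  0.1 -0.1] w 0.0703 0.0 q [-1.22 -0.21 -0.46  1.23  0.6   1.73]
[0.0, 0.01, 0.29] [-0.0, 0.0, 0.0]
[0.0, 0.01, 0.54] [-0.0, 0.0, 0.0]
```

send_rows([
  {"dx":0,"dy":0.01,"dz":0.14,"wx":0,"wy":0,"wz":0,"claw":70},
  {"dx":0,"dy":0.01,"dz":0.28,"wx":0,"wy":0,"wz":0,"claw":70},
  {"dx":0,"dy":0.01,"dz":0.42,"wx":0,"wy":0,"wz":0,"claw":70},
  {"dx":0,"dy":0.01,"dz":0.54,"wx":0,"wy":0,"wz":0,"claw":70},
  {"dx":0,"dy":0.01,"dz":0.54,"wx":0,"wy":0,"wz":0,"claw":70},
  {"dx":0,"dy":0.01,"dz":0.54,"wx":0,"wy":0,"wz":0,"claw":30},
  {"dx":0,"dy":0.01,"dz":0.54,"wx":0,"wy":0,"wz":0,"claw":30},
  {"dx":0,"dy":0.01,"dz":0.54,"wx":0,"wy":0,"wz":0,"claw":30},
])

```text
t: 10.25
tool_pos: [0.5198, -0.3669, 0.0657]
tool_rot: [-2.922, -0.322, -0.926]
ft_force: [-1.5, 2.8, 3.0]
gripper_width: 0.0388
gripper_force: 59.8
```

Run:
```python
from h import *
from plant import telemetry
s_=telemetry.observe();st(s_)
B=np.array([.506,-.367,.08]);Q=ori(35)
chain([(B+[0.02,0.0,.25-.06],Q),((.56,-.19,.31),Q),((.57,-.03,.34),Q),(s2w([-.085,-.08,.335]),Q)],s_,.0235)
```

```text
t 10.25 [ 0.5198 -0.3669  0.0657] tilt 35.1 F [-1.5  2.8  3. ] w 0.0388 59.8 q [-1.1  -0.09 -0.5   0.97  0.59  1.87]
[0.61, 0.01, -0.7] [0.0, -0.0, 0.01]
[0.41, -0.83, 0.04] [-0.0, -0.0, -0.0]
[0.27, -0.77, 0.0] [-0.0, -0.0, -0.0]
[0.11, -0.59, 0.11] [-0.0, -0.0, -0.0]
```

send_rows([
  {"dx":0.03,"dy":0,"dz":-0.04,"wx":0,"wy":0,"wz":0,"claw":30},
  {"dx":0.1,"dy":0,"dz":-0.12,"wx":0,"wy":0,"wz":0,"claw":30},
  {"dx":0.2,"dy":0,"dz":-0.24,"wx":0,"wy":0,"wz":0,"claw":30},
  {"dx":0.3,"dy":0,"dz":-0.36,"wx":0,"wy":0,"wz":0,"claw":30},
  {"dx":0.4,"dy":0,"dz":-0.48,"wx":0,"wy":0,"wz":0,"claw":30},
  {"dx":0.5,"dy":0,"dz":-0.6,"wx":0,"wy":0,"wz":0,"claw":30},
  {"dx":0.6,"dy":0,"dz":-0.7,"wx":0,"wy":0,"wz":0,"claw":30},
  {"dx":0.6,"dy":0,"dz":-0.7,"wx":0,"wy":0,"wz":0,"claw":30},
])

```text
t: 10.92
tool_pos: [0.5376, -0.3638, 0.255]
tool_rot: [-2.927, -0.324, -0.931]
ft_force: [0.2, -0.1, -0.5]
gripper_width: 0.0392
gripper_force: 60.6
```

Run:
```python
from h import *
from plant import telemetry,vision
s_=telemetry.observe();st(s_);Q=R.from_rotvec(s_["tool_rot"]);z=Q.as_matrix()[:,2];g=np.array(s_["tool_pos"])-.0235*z
s=vision.snapshot("side");t=vision.snapshot("top");pickle.dump((s,t),open("b1.pkl","wb"))
print("grasp",g)
for n,d in(("side",s),("top",t)):
    print(n,"pred grasp",proj(d,[g,g-[0,0,.08],g+[0,0,.01]]).round(1).tolist(),[b for b in blobs(d,(0,150,60),(8,255,255),60)[0] if np.hypot(*(np.array(b[1])-proj(d,[g-[0,0,.04]])[0]))<40])
a=s["frame"];c=proj(s,[g])[0].astype(int);b=proj(t,[g])[0].astype(int)
f=lambda im,c:cv2.resize(im[max(0,c[1]-45):c[1]+45,max(0,c[0]-50):c[0]+50],(390,351),interpolation=cv2.INTER_CUBIC)
cv2.imwrite("pics/c6.png",np.hstack([f(a,c),f(t["frame"],b)])[:,:,::-1])
chain([((.55,-.19,.31),ori(35)),((.57,-.03,.34),ori(35)),(s2w([-.085,-.08,.335]),ori(35))],s_,.0235)
```

```text
t 10.92 [ 0.5376 -0.3638  0.255 ] tilt 35.2 F [ 0.2 -0.1 -0.5] w 0.0392 60.6 q [-1.07 -0.17 -0.23  1.3   0.58  1.91]
grasp [ 0.52434596 -0.36644313  0.27423823]
side pred grasp [[215.3, 126.7], [219.7, 151.0], [214.7, 123.5]] [([209, 126, 18, 31, 413], [217.2, 141.7])]
top pred grasp [[416.5, 162.5], [411.0, 181.7], [417.2, 159.9]] [([404, 168, 19, 20, 229], [413.1, 178.1])]
[0.37, -0.83, 0.03] [0.01, -0.01, 0.01]
[0.31, -0.76, 0.03] [-0.0, -0.0, -0.0]
[0.11, -0.59, 0.11] [-0.0, -0.0, -0.0]
```

View pics/c6.png

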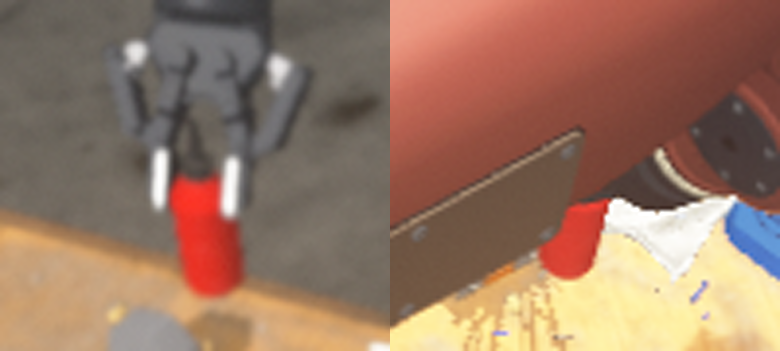

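The bottle hangs upright in the pads (side crop: body from (198,180) to (214,285)) with its nozzle clear of the gripper body. I'll carry it to the store.

send_rows([
  {"dx":0.04,"dy":-0.08,"dz":0,"wx":0,"wy":0,"wz":0,"claw":30},
  {"dx":0.1,"dy":-0.22,"dz":0,"wx":0,"wy":0,"wz":0,"claw":30},
  {"dx":0.16,"dy":-0.38,"dz":0.01,"wx":0,"wy":0,"wz":0,"claw":30},
  {"dx":0.23,"dy":-0.54,"dz":0.02,"wx":0,"wy":0,"wz":0,"claw":30},
  {"dx":0.3,"dy":-0.7,"dz":0.03,"wx":0,"wy":0,"wz":0,"claw":30},
  {"dx":0.37,"dy":-0.83,"dz":0.03,"wx":0,"wy":0,"wz":0,"claw":30},
  {"dx":0.37,"dy":-0.83,"dz":0.03,"wx":0,"wy":0,"wz":0,"claw":30},
  {"dx":0.37,"dy":-0.83,"dz":0.03,"wx":0,"wy":0,"wz":0,"claw":30},
])

```text
t: 11.68
tool_pos: [0.5628, -0.1843, 0.2828]
tool_rot: [-2.92, -0.322, -0.921]
ft_force: [1.2, -0.4, -1.1]
gripper_width: 0.039
gripper_force: 60.9
```

send_rows([
  {"dx":0.04,"dy":-0.08,"dz":0,"wx":0,"wy":0,"wz":0,"claw":30},
  {"dx":0.1,"dy":-0.22,"dz":0,"wx":0,"wy":0,"wz":0,"claw":30},
  {"dx":0.16,"dy":-0.38,"dz":0.01,"wx":0,"wy":0,"wz":0,"claw":30},
  {"dx":0.22,"dy":-0.54,"dz":0.02,"wx":0,"wy":0,"wz":0,"claw":30},
  {"dx":0.27,"dy":-0.66,"dz":0.03,"wx":0,"wy":0,"wz":0,"claw":30},
  {"dx":0.31,"dy":-0.76,"dz":0.03,"wx":0,"wy":0,"wz":0,"claw":30},
  {"dx":0.31,"dy":-0.76,"dz":0.03,"wx":0,"wy":0,"wz":0,"claw":30},
  {"dx":0.31,"dy":-0.76,"dz":0.03,"wx":0,"wy":0,"wz":0,"claw":30},
])

```text
t: 12.35
tool_pos: [0.5831, -0.0255, 0.3123]
tool_rot: [-2.921, -0.32, -0.919]
ft_force: [-0.1, -1.0, -1.5]
gripper_width: 0.0388
gripper_force: 61.0
```

Run:
```python
from h import *
from plant import telemetry
s_=telemetry.observe();st(s_);Q=R.from_rotvec(s_["tool_rot"]);z=Q.as_matrix()[:,2];print("g",np.array(s_["tool_pos"])-.0235*z)
Q=ori(35)
chain([(s2w([-.085,-.08,.335]),Q),(s2w([-.08,-.08,.19]),Q),(s2w([-.045,-.08,.112]),Q)],s_,.0235)
```

```text
t 12.35 [ 0.5831 -0.0255  0.3123] tilt 34.9 F [-0.1 -1.  -1.5] w 0.0388 61.0 q [-0.47 -0.66 -0.53  1.21  0.37  2.55]
g [ 0.56990777 -0.02838055  0.33155124]
[0.13, -0.58, 0.07] [0.0, 0.0, 0.0]
[-0.4, 0.0, 0.61] [-0.0, -0.0, -0.0]
[-0.08, 0.0, 0.42] [-0.0, -0.0, -0.0]
```

send_rows([
  {"dx":0.02,"dy":-0.1,"dz":0,"wx":0,"wy":0,"wz":0,"claw":30},
  {"dx":0.05,"dy":-0.24,"dz":0.02,"wx":0,"wy":0,"wz":0,"claw":30},
  {"dx":0.09,"dy":-0.38,"dz":0.04,"wx":0,"wy":0,"wz":0,"claw":30},
  {"dx":0.12,"dy":-0.5,"dz":0.06,"wx":0,"wy":0,"wz":0,"claw":30},
  {"dx":0.13,"dy":-0.58,"dz":0.07,"wx":0,"wy":0,"wz":0,"claw":30},
  {"dx":0.13,"dy":-0.58,"dz":0.07,"wx":0,"wy":0,"wz":0,"claw":30},
  {"dx":0.05,"dy":-0.58,"dz":0.19,"wx":0,"wy":0,"wz":0,"claw":30},
  {"dx":-0.03,"dy":-0.58,"dz":0.31,"wx":0,"wy":0,"wz":0,"claw":30},
])

```text
t: 13.02
tool_pos: [0.5892, 0.0924, 0.259]
tool_rot: [-2.922, -0.318, -0.924]
ft_force: [0.7, 0.1, -2.5]
gripper_width: 0.0389
gripper_force: 61.2
```

```bash
cat > g.py <<'E'
import sys
from h import *
from plant import telemetry
def cur(dep):
    s_=telemetry.observe();st(s_);z=R.from_rotvec(s_["tool_rot"]).as_matrix()[:,2];print("grasp in store",w2s(np.array(s_["tool_pos"])-dep*z).round(4));return s_
E
python3 - <<'E'
from g import *
s_=cur(.0235);Q=ori(35)
chain([(s2w([-.08,-.08,.19]),Q),(s2w([-.045,-.08,.112]),Q)],s_,.0235)
E
```

```text
t 13.02 [0.5892 0.0924 0.259 ] tilt 35.1 F [ 0.7  0.1 -2.5] w 0.0389 61.2 q [-0.18 -0.72 -0.67  1.04  0.22  2.81]
grasp in store [-0.0833 -0.0815  0.2782]
[-0.24, -0.01, 0.37] [0.0, -0.0, 0.0]
[-0.08, 0.0, 0.42] [-0.0, -0.0, -0.0]
```

send_rows([
  {"dx":-0.08,"dy":-0.01,"dz":0.12,"wx":0,"wy":0,"wz":0,"claw":30},
  {"dx":-0.16,"dy":-0.01,"dz":0.25,"wx":0,"wy":0,"wz":0,"claw":30},
  {"dx":-0.24,"dy":-0.01,"dz":0.37,"wx":0,"wy":0,"wz":0,"claw":30},
  {"dx":-0.33,"dy":-0.01,"dz":0.5,"wx":0,"wy":0,"wz":0,"claw":30},
  {"dx":-0.4,"dy":-0.01,"dz":0.62,"wx":0,"wy":0,"wz":0,"claw":30},
  {"dx":-0.36,"dy":-0.01,"dz":0.7,"wx":0,"wy":0,"wz":0,"claw":30},
  {"dx":-0.32,"dy":-0.01,"dz":0.79,"wx":0,"wy":0,"wz":0,"claw":30},
  {"dx":-0.32,"dy":-0.01,"dz":0.79,"wx":0,"wy":0,"wz":0,"claw":30},
])

```text
t: 13.68
tool_pos: [0.627, 0.1017, 0.0908]
tool_rot: [-2.922, -0.316, -0.921]
ft_force: [0.3, -0.2, -0.1]
gripper_width: 0.0386
gripper_force: 62.0
```

Run:
```python
from g import *
from plant import vision
s_=cur(.0235);Q=ori(35)
s=vision.snapshot("side");t=vision.snapshot("top")
cv2.imwrite("pics/c7.png",cv2.resize(t["frame"][160:270,180:320],None,fx=5,fy=5,interpolation=cv2.INTER_CUBIC)[:,:,::-1])
print("top red",[b for b in blobs(t,(0,150,60),(8,255,255),30)[0] if b[1][0]<320 and b[1][1]>150])
rows([(s2w([-.045,-.08,.108]),Q),(s2w([-.045,-.08,.104]),Q)],s_,.0235)
```

```text
t 13.68 [0.627  0.1017 0.0908] tilt 35.0 F [ 0.3 -0.2 -0.1] w 0.0386 62.0 q [-0.14 -0.53 -0.85  0.66  0.2   2.84]
grasp in store [-0.0443 -0.0806  0.11  ]
top red [([0, 191, 242, 209, 14034], [117.3, 337.6]), ([256, 194, 15, 22, 214], [262.7, 205.8]), ([216, 329, 51, 71, 937], [237.9, 375.6])]
[-0.01, -0.0, 0.01] [0.0, 0.0, 0.0]
[-0.02, -0.0, 0.02] [0.0, 0.0, 0.0]
```

send_rows([
  {"dx":-0.005,"dy":0,"dz":0.005,"wx":0,"wy":0,"wz":0,"claw":30},
  {"dx":-0.01,"dy":0,"dz":0.01,"wx":0,"wy":0,"wz":0,"claw":30},
  {"dx":-0.012,"dy":0,"dz":0.015,"wx":0,"wy":0,"wz":0,"claw":30},
  {"dx":-0.015,"dy":0,"dz":0.02,"wx":0,"wy":0,"wz":0,"claw":30},
  {"dx":-0.017,"dy":0,"dz":0.025,"wx":0,"wy":0,"wz":0,"claw":30},
  {"dx":-0.02,"dy":0,"dz":0.028,"wx":0,"wy":0,"wz":0,"claw":30},
  {"dx":-0.02,"dy":0,"dz":0.028,"wx":0,"wy":0,"wz":0,"claw":30},
  {"dx":-0.02,"dy":0,"dz":0.028,"wx":0,"wy":0,"wz":0,"claw":30},
])

```text
t: 14.45
tool_pos: [0.6276, 0.1034, 0.0899]
tool_rot: [-2.919, -0.32, -0.932]
ft_force: [-4.8, -1.9, 12.9]
gripper_width: 0.0389
gripper_force: 63.0
```

The bottle stands on the mat (12.9 N up). I'll release it and back out along the tool axis.

send_rows([
  {"dx":0.01,"dy":0,"dz":-0.01,"wx":0,"wy":0,"wz":0,"claw":35},
  {"dx":0.01,"dy":0,"dz":-0.01,"wx":0,"wy":0,"wz":0,"claw":60},
  {"dx":0.01,"dy":0,"dz":-0.01,"wx":0,"wy":0,"wz":0,"claw":65},
  {"dx":0.01,"dy":0,"dz":-0.01,"wx":0,"wy":0,"wz":0,"claw":65},
  {"dx":0,"dy":0,"dz":-0.1,"wx":0,"wy":0,"wz":0,"claw":65},
  {"dx":0,"dy":0,"dz":-0.25,"wx":0,"wy":0,"wz":0,"claw":65},
  {"dx":0,"dy":0,"dz":-0.42,"wx":0,"wy":0,"wz":0,"claw":65},
  {"dx":0,"dy":0,"dz":-0.6,"wx":0,"wy":0,"wz":0,"claw":65},
])

```text
t: 15.12
tool_pos: [0.5599, 0.0902, 0.1829]
tool_rot: [-2.923, -0.32, -0.908]
ft_force: [-39.7, -19.1, 33.2]
gripper_width: 0.0651
gripper_force: 0.0
```

Run:
```python
from g import *
from plant import vision
s_=cur(.0235)
t=vision.snapshot("top");pickle.dump(t,open("top4.pkl","wb"))
print("pred bottle base/top body/tip",proj(t,[s2w([-.045,-.08,z]) for z in(.024,.114,.163)]).round(1).tolist())
print("red",[b for b in blobs(t,(0,150,60),(8,255,255),30)[0] if b[1][0]<330 and 150<b[1][1]<260])
# tape: yaw & pose. long direction estimates
T=load("top1.pkl");S=load("side0.pkl")
Pt=np.array([.511,-.233,.045])
for y in(60,63,66):
  Q=ori(0,y);chain([((.60,.0,.34),ori(20,12.3)),((.56,-.15,.25),ori(8,35)),(Pt+[0,0,.08],Q),(Pt,Q)],s_,.022);print()
```

```text
t 15.12 [0.5599 0.0902 0.1829] tilt 34.5 F [-39.7 -19.1  33.2] w 0.0651 0.0 q [-0.2  -0.84 -0.87  0.98  0.23  2.79]
grasp in store [-0.1122 -0.0776  0.2022]
pred bottle base/top body/tip [[257.0, 202.4], [253.8, 184.6], [252.0, 174.1]]
red [([253, 190, 18, 27, 310], [260.9, 205.0])]
[0.5, 0.48, -0.49] [-0.0, -0.32, 0.0]
[-0.51, 0.68, 0.3] [0.12, -0.26, -0.49]
[-0.54, 0.2, 0.56] [0.04, -0.17, -0.55]
[-0.0, 0.0, 0.4] [-0.0, -0.0, 0.0]

[0.5, 0.48, -0.49] [-0.0, -0.32, 0.0]
[-0.51, 0.68, 0.3] [0.12, -0.26, -0.49]
[-0.54, 0.2, 0.56] [0.04, -0.17, -0.62]
[0.0, -0.0, 0.4] [0.0, 0.0, 0.0]

[0.5, 0.48, -0.49] [-0.0, -0.32, 0.0]
[-0.51, 0.68, 0.3] [0.12, -0.26, -0.49]
[-0.54, 0.2, 0.56] [0.05, -0.17, -0.69]
[0.0, -0.0, 0.4] [0.0, 0.0, 0.0]
```

Run:
```python
from g import *
from plant import vision
s_=cur(.0235)
t=vision.snapshot("top");s=telemetry.observe();st(s)
m=proj(t,[s2w(p) for p in((-.095,-.115,.024),(-.095,-.045,.024),(.005,-.045,.024),(.005,-.115,.024))]);print("mat",m.round(0).tolist())
h=cv2.cvtColor(t["frame"],cv2.COLOR_RGB2HSV)
for y in range(170,222,4): print(y,[tuple(int(v) for v in h[y,x]) for x in range(248,276,4)])
```

```text
t 15.17 [0.56   0.0895 0.186 ] tilt 34.5 F [-0.2  1.2  0.5] w 0.0648 0.0 q [-0.2  -0.84 -0.86  0.99  0.23  2.79]
grasp in store [-0.1122 -0.0783  0.2053]
t 15.22 [0.5618 0.0892 0.1859] tilt 34.7 F [-0.2  0.1  0.2] w 0.0651 0.0 q [-0.2  -0.84 -0.87  0.98  0.23  2.79]
mat [[270.0, 212.0], [249.0, 216.0], [244.0, 193.0], [264.0, 189.0]]
170 [(5, 142, 147), (5, 139, 141), (6, 138, 89), (6, 135, 89), (7, 103, 72), (6, 135, 98), (6, 135, 100)]
174 [(5, 143, 137), (4, 141, 127), (6, 136, 88), (7, 136, 90), (7, 135, 89), (6, 141, 98), (6, 137, 99)]
178 [(5, 147, 130), (5, 142, 120), (7, 139, 88), (6, 135, 89), (6, 135, 91), (6, 138, 98), (6, 134, 95)]
182 [(6, 143, 102), (5, 146, 117), (6, 136, 88), (7, 140, 89), (6, 139, 92), (6, 140, 93), (6, 135, 96)]
186 [(5, 143, 132), (5, 138, 102), (6, 133, 90), (6, 135, 91), (10, 65, 59), (7, 126, 83), (8, 131, 103)]
190 [(6, 149, 130), (5, 140, 91), (6, 135, 89), (7, 139, 90), (8, 158, 224), (22, 90, 240), (21, 92, 240)]
194 [(6, 149, 130), (5, 144, 113), (6, 135, 89), (4, 172, 117), (2, 209, 215), (30, 12, 234), (18, 104, 223)]
198 [(5, 144, 129), (5, 143, 109), (3, 185, 142), (2, 194, 159), (2, 209, 214), (21, 48, 219), (20, 95, 236)]
202 [(5, 144, 124), (5, 141, 107), (2, 203, 183), (2, 198, 160), (2, 206, 215), (10, 130, 217), (22, 91, 242)]
206 [(5, 145, 123), (6, 142, 104), (1, 198, 189), (2, 205, 188), (2, 206, 215), (3, 195, 216), (19, 79, 216)]
210 [(4, 145, 121), (6, 143, 100), (2, 210, 214), (2, 209, 215), (2, 209, 215), (2, 208, 215), (33, 11, 233)]
214 [(5, 151, 120), (4, 144, 103), (2, 211, 214), (3, 196, 215), (9, 153, 221), (23, 83, 245), (20, 58, 223)]
218 [(5, 145, 116), (8, 138, 107), (21, 89, 241), (22, 88, 241), (22, 89, 242), (22, 88, 241), (22, 89, 242)]
```

The force was only the jerk at joint 2's limit and is now gone. The bottle's base shows at the expected spot. Next is the tape.

Run:
```python
from g import *
s_=cur(.0225)
P=np.array([.510,-.234,.045]);Q=ori(25,64);z=Q.as_matrix()[:,2]
chain([((.60,.0,.36),ori(22,12.3)),((.55,-.16,.29),ori(24,40)),(P-.10*z,Q),(P,Q)],s_,.0225)
```

```text
t 15.22 [0.5618 0.0892 0.1859] tilt 34.7 F [-0.2  0.1  0.2] w 0.0651 0.0 q [-0.2  -0.84 -0.87  0.98  0.23  2.79]
grasp in store [-0.1101 -0.0789  0.2044]
[0.55, 0.48, -0.55] [0.0, -0.28, 0.0]
[-0.52, 0.71, 0.17] [0.24, 0.04, -0.57]
[-0.85, 0.22, 0.47] [0.22, 0.02, -0.49]
[0.0, 0.0, 0.5] [0.0, 0.0, 0.0]
```

send_rows([
  {"dx":0.1,"dy":0,"dz":-0.08,"wx":0,"wy":-0.03,"wz":0,"claw":65},
  {"dx":0.25,"dy":0,"dz":-0.22,"wx":0,"wy":-0.1,"wz":0,"claw":65},
  {"dx":0.38,"dy":0.05,"dz":-0.38,"wx":0,"wy":-0.18,"wz":0,"claw":65},
  {"dx":0.5,"dy":0.15,"dz":-0.55,"wx":0,"wy":-0.28,"wz":0,"claw":65},
  {"dx":0.55,"dy":0.3,"dz":-0.55,"wx":0,"wy":-0.28,"wz":0,"claw":65},
  {"dx":0.55,"dy":0.48,"dz":-0.55,"wx":0,"wy":-0.28,"wz":0,"claw":65},
  {"dx":0.55,"dy":0.48,"dz":-0.55,"wx":0,"wy":-0.28,"wz":0,"claw":65},
  {"dx":0.55,"dy":0.48,"dz":-0.55,"wx":0,"wy":-0.28,"wz":0,"claw":65},
])

```text
t: 15.88
tool_pos: [0.6105, -0.0002, 0.3368]
tool_rot: [-3.028, -0.326, -0.593]
ft_force: [0.1, 0.7, 0.4]
gripper_width: 0.0647
gripper_force: 0.0
```

send_rows([
  {"dx":-0.06,"dy":0.1,"dz":0.02,"wx":0.03,"wy":0,"wz":-0.08,"claw":65},
  {"dx":-0.15,"dy":0.22,"dz":0.05,"wx":0.08,"wy":0.01,"wz":-0.18,"claw":65},
  {"dx":-0.25,"dy":0.36,"dz":0.08,"wx":0.12,"wy":0.02,"wz":-0.28,"claw":65},
  {"dx":-0.34,"dy":0.5,"dz":0.11,"wx":0.16,"wy":0.03,"wz":-0.38,"claw":65},
  {"dx":-0.43,"dy":0.62,"dz":0.14,"wx":0.2,"wy":0.04,"wz":-0.48,"claw":65},
  {"dx":-0.52,"dy":0.71,"dz":0.17,"wx":0.24,"wy":0.04,"wz":-0.57,"claw":65},
  {"dx":-0.52,"dy":0.71,"dz":0.17,"wx":0.24,"wy":0.04,"wz":-0.57,"claw":65},
  {"dx":-0.52,"dy":0.71,"dz":0.17,"wx":0.24,"wy":0.04,"wz":-0.57,"claw":65},
])

```text
t: 16.55
tool_pos: [0.5581, -0.1546, 0.2651]
tool_rot: [-2.763, -1.01, -0.585]
ft_force: [1.2, -0.3, 0.8]
gripper_width: 0.065
gripper_force: 0.0
```

Run:
```python
from g import *
from plant import vision
s_=cur(.0225)
P=np.array([.510,-.234,.045]);Q=ori(25,64);z=Q.as_matrix()[:,2]
chain([(P-.10*z,Q),(P,Q)],s_,.0225)
t=vision.snapshot("top")
print("pred bottle",proj(t,[s2w([-.045,-.08,z]) for z in(.024,.114,.163)]).round(1).tolist())
print("red",[b for b in blobs(t,(0,150,60),(8,255,255),20)[0] if b[1][0]<330 and 150<b[1][1]<260])
h=cv2.cvtColor(t["frame"],cv2.COLOR_RGB2HSV)
m=cv2.inRange(h,(0,170,60),(8,255,255))[165:222,238:280]; print('\n'.join(''.join('#' if v else ('b' if h[165+i,238+j,2]<70 else '.') for j,v in enumerate(r)) for i,r in enumerate(m) if i%2==0))
```

```text
t 16.55 [ 0.5581 -0.1546  0.2651] tilt 23.9 F [ 1.2 -0.3  0.8] w 0.065 0.0 q [-0.72 -0.17 -0.16  1.52  0.41  1.74]
grasp in store [-0.1609 -0.3205  0.2857]
[-0.84, 0.21, 0.45] [0.22, 0.02, -0.48]
[0.0, 0.0, 0.5] [0.0, 0.0, 0.0]
pred bottle [[257.0, 202.4], [253.8, 184.6], [252.0, 174.1]]
red [([101, 154, 15, 10, 47], [108.3, 158.1]), ([32, 156, 76, 91, 2128], [60.9, 199.3]), ([277, 156, 17, 17, 42], [285.5, 163.7]), ([125, 166, 16, 19, 63], [132.0, 174.8]), ([258, 169, 15, 13, 35], [264.5, 174.6]), ([255, 180, 16, 16, 36], [263.2, 187.5]), ([175, 182, 11, 7, 28], [180.2, 185.4]), ([195, 185, 61, 60, 548], [223.4, 219.4]), ([147, 188, 7, 7, 22], [150.1, 191.0]), ([150, 189, 34, 36, 391], [167.0, 204.7]), ([87, 198, 108, 84, 1010], [133.5, 235.6]), ([67, 246, 8, 6, 21], [71.3, 248.0])]
..........................................
..........................................
..........................................
..........................................
..........................................
..........................................
..........................................
....
[... 241 characters left out ...]
............
..........................................
..........................................
..........................................
..........................................
..........................................
..........................................
..........................................
..........................................
..........................................
..........................................
..........................................
..........................................
..........................................
..........................................
..........................................
..........................................
```

send_rows([
  {"dx":-0.12,"dy":0.03,"dz":0.03,"wx":0.03,"wy":0,"wz":-0.08,"claw":65},
  {"dx":-0.28,"dy":0.07,"dz":0.08,"wx":0.07,"wy":0,"wz":-0.16,"claw":65},
  {"dx":-0.42,"dy":0.11,"dz":0.15,"wx":0.11,"wy":0.01,"wz":-0.24,"claw":65},
  {"dx":-0.56,"dy":0.15,"dz":0.23,"wx":0.15,"wy":0.01,"wz":-0.32,"claw":65},
  {"dx":-0.7,"dy":0.18,"dz":0.34,"wx":0.19,"wy":0.02,"wz":-0.4,"claw":65},
  {"dx":-0.84,"dy":0.21,"dz":0.45,"wx":0.22,"wy":0.02,"wz":-0.48,"claw":65},
  {"dx":-0.84,"dy":0.21,"dz":0.45,"wx":0.22,"wy":0.02,"wz":-0.48,"claw":65},
  {"dx":-0.84,"dy":0.21,"dz":0.45,"wx":0.22,"wy":0.02,"wz":-0.48,"claw":65},
])

```text
t: 17.27
tool_pos: [0.4971, -0.2611, 0.1159]
tool_rot: [-2.428, -1.516, -0.534]
ft_force: [0.7, 0.6, 1.5]
gripper_width: 0.0651
gripper_force: 0.0
```

Run:
```python
from g import *
from plant import vision
s_=cur(.0225)
P=np.array([.510,-.234,.045]);Q=ori(25,64);z=Q.as_matrix()[:,2]
rows([(P-.05*z,Q),(P,Q)],s_,.0225)
s=vision.snapshot("side");print([b for b in blobs(s,(22,140,120),(33,255,255),80)[0] if b[1][0]>200])
print("fingers opposite sides proj",proj(s,[P]),proj(s,[P+.03*Q.as_matrix()[:,1],P-.03*Q.as_matrix()[:,1]]))
```

```text
t 17.27 [ 0.4971 -0.2611  0.1159] tilt 24.8 F [0.7 0.6 1.5] w 0.0651 0.0 q [-0.93  0.15 -0.12  1.51  0.38  1.05]
grasp in store [-0.2409 -0.4148  0.1363]
[-0.01, -0.0, 0.25] [-0.0, 0.0, -0.0]
[-0.01, -0.0, 0.5] [-0.0, 0.0, -0.0]
[([259, 190, 24, 28, 413], [271.3, 203.3]), ([288, 225, 19, 18, 200], [298.4, 232.2])]
fingers opposite sides proj [[270.46103819 199.54486407]] [[262.11142414 204.69882149]
 [278.62686652 194.50593194]]
```

send_rows([
  {"dx":-0.01,"dy":0,"dz":0.14,"wx":0,"wy":0,"wz":0,"claw":65},
  {"dx":-0.01,"dy":0,"dz":0.28,"wx":0,"wy":0,"wz":0,"claw":65},
  {"dx":-0.01,"dy":0,"dz":0.4,"wx":0,"wy":0,"wz":0,"claw":65},
  {"dx":-0.01,"dy":0,"dz":0.5,"wx":0,"wy":0,"wz":0,"claw":65},
  {"dx":-0.01,"dy":0,"dz":0.51,"wx":0,"wy":0,"wz":0,"claw":60},
  {"dx":-0.01,"dy":0,"dz":0.51,"wx":0,"wy":0,"wz":0,"claw":22},
  {"dx":-0.01,"dy":0,"dz":0.51,"wx":0,"wy":0,"wz":0,"claw":22},
  {"dx":-0.01,"dy":0,"dz":0.51,"wx":0,"wy":0,"wz":0,"claw":22},
])

```text
t: 17.98
tool_pos: [0.5163, -0.2269, 0.0263]
tool_rot: [-2.431, -1.522, -0.537]
ft_force: [1.0, 3.6, 6.5]
gripper_width: 0.0336
gripper_force: 58.3
```

Run:
```python
from g import *
from plant import vision
s_=cur(.0225);z=R.from_rotvec(s_["tool_rot"]).as_matrix()[:,2];g=np.array(s_["tool_pos"])-.0225*z;print("g",g)
Q=R.from_rotvec(s_["tool_rot"])
chain([(g+[.03,.03,.19],ori(25,58)),((.57,-.08,.33),ori(25,38)),((.60,.08,.33),ori(25,20)),(s2w([-.075,0,.27]),ori(25))],s_,.0225)
```

```text
t 17.98 [ 0.5163 -0.2269  0.0263] tilt 24.7 F [1.  3.6 6.5] w 0.0336 58.3 q [-0.87  0.19 -0.25  1.32  0.4   1.12]
grasp in store [-0.215  -0.3854  0.0467]
g [ 0.51208123 -0.23534688  0.04670088]
[0.58, 0.08, -0.78] [-0.05, 0.01, 0.12]
[0.74, -0.2, -0.17] [-0.19, -0.0, 0.4]
[0.55, -0.52, 0.26] [-0.17, -0.0, 0.36]
[-0.13, -0.48, 0.27] [-0.07, 0.0, 0.16]
```

send_rows([
  {"dx":0.03,"dy":0,"dz":-0.05,"wx":0,"wy":0,"wz":0,"claw":22},
  {"dx":0.1,"dy":0,"dz":-0.18,"wx":0,"wy":0,"wz":0,"claw":22},
  {"dx":0.2,"dy":0.02,"dz":-0.32,"wx":-0.01,"wy":0,"wz":0.03,"claw":22},
  {"dx":0.3,"dy":0.04,"dz":-0.46,"wx":-0.02,"wy":0,"wz":0.06,"claw":22},
  {"dx":0.4,"dy":0.06,"dz":-0.6,"wx":-0.03,"wy":0,"wz":0.09,"claw":22},
  {"dx":0.5,"dy":0.08,"dz":-0.7,"wx":-0.05,"wy":0.01,"wz":0.12,"claw":22},
  {"dx":0.58,"dy":0.08,"dz":-0.78,"wx":-0.05,"wy":0.01,"wz":0.12,"claw":22},
  {"dx":0.58,"dy":0.08,"dz":-0.78,"wx":-0.05,"wy":0.01,"wz":0.12,"claw":22},
])

```text
t: 18.65
tool_pos: [0.5485, -0.1976, 0.2205]
tool_rot: [-2.515, -1.403, -0.565]
ft_force: [-0.0, -0.0, -1.5]
gripper_width: 0.0341
gripper_force: 58.8
```

send_rows([
  {"dx":0.07,"dy":-0.02,"dz":-0.02,"wx":-0.02,"wy":0,"wz":0.05,"claw":22},
  {"dx":0.2,"dy":-0.05,"dz":-0.05,"wx":-0.05,"wy":0,"wz":0.11,"claw":22},
  {"dx":0.35,"dy":-0.09,"dz":-0.08,"wx":-0.09,"wy":0,"wz":0.19,"claw":22},
  {"dx":0.5,"dy":-0.13,"dz":-0.11,"wx":-0.13,"wy":0,"wz":0.27,"claw":22},
  {"dx":0.63,"dy":-0.17,"dz":-0.14,"wx":-0.16,"wy":0,"wz":0.34,"claw":22},
  {"dx":0.74,"dy":-0.2,"dz":-0.17,"wx":-0.19,"wy":0,"wz":0.4,"claw":22},
  {"dx":0.74,"dy":-0.2,"dz":-0.17,"wx":-0.19,"wy":0,"wz":0.4,"claw":22},
  {"dx":0.74,"dy":-0.2,"dz":-0.17,"wx":-0.19,"wy":0,"wz":0.4,"claw":22},
])

```text
t: 19.32
tool_pos: [0.5756, -0.0741, 0.3086]
tool_rot: [-2.771, -0.965, -0.62]
ft_force: [1.5, -1.0, -3.2]
gripper_width: 0.0338
gripper_force: 59.0
```

send_rows([
  {"dx":0.05,"dy":-0.05,"dz":0.02,"wx":-0.02,"wy":0,"wz":0.05,"claw":22},
  {"dx":0.15,"dy":-0.14,"dz":0.07,"wx":-0.05,"wy":0,"wz":0.1,"claw":22},
  {"dx":0.26,"dy":-0.24,"dz":0.12,"wx":-0.08,"wy":0,"wz":0.17,"claw":22},
  {"dx":0.37,"dy":-0.35,"dz":0.17,"wx":-0.11,"wy":0,"wz":0.24,"claw":22},
  {"dx":0.47,"dy":-0.45,"dz":0.22,"wx":-0.14,"wy":0,"wz":0.3,"claw":22},
  {"dx":0.55,"dy":-0.52,"dz":0.26,"wx":-0.17,"wy":0,"wz":0.36,"claw":22},
  {"dx":0.55,"dy":-0.52,"dz":0.26,"wx":-0.17,"wy":0,"wz":0.36,"claw":22},
  {"dx":0.55,"dy":-0.52,"dz":0.26,"wx":-0.17,"wy":0,"wz":0.36,"claw":22},
])

```text
t: 19.98
tool_pos: [0.6063, 0.0828, 0.3055]
tool_rot: [-2.945, -0.532, -0.653]
ft_force: [0.3, -0.3, -3.1]
gripper_width: 0.0335
gripper_force: 59.3
```

Run:
```python
from g import *
s_=cur(.0225);Q=ori(25)
chain([(s2w([-.075,0,.26]),Q),(s2w([-.07,0,.12]),Q),(s2w([-.045,0,.08]),Q)],s_,.0225)
```

```text
t 19.98 [0.6063 0.0828 0.3055] tilt 25.0 F [ 0.3 -0.3 -3.1] w 0.0335 59.3 q [-0.19 -0.38 -0.28  1.29  0.22  2.64]
grasp in store [-0.0645 -0.096   0.3259]
[-0.12, -0.48, 0.31] [-0.08, 0.0, 0.16]
[-0.27, 0.0, 0.64] [-0.0, -0.0, -0.0]
[0.03, 0.0, 0.23] [-0.0, -0.0, -0.0]
```

send_rows([
  {"dx":-0.01,"dy":-0.05,"dz":0.02,"wx":-0.01,"wy":0,"wz":0.02,"claw":22},
  {"dx":-0.03,"dy":-0.14,"dz":0.05,"wx":-0.03,"wy":0,"wz":0.06,"claw":22},
  {"dx":-0.05,"dy":-0.24,"dz":0.1,"wx":-0.05,"wy":0,"wz":0.1,"claw":22},
  {"dx":-0.08,"dy":-0.34,"dz":0.17,"wx":-0.07,"wy":0,"wz":0.13,"claw":22},
  {"dx":-0.1,"dy":-0.42,"dz":0.24,"wx":-0.08,"wy":0,"wz":0.16,"claw":22},
  {"dx":-0.12,"dy":-0.48,"dz":0.31,"wx":-0.08,"wy":0,"wz":0.16,"claw":22},
  {"dx":-0.12,"dy":-0.48,"dz":0.31,"wx":-0.08,"wy":0,"wz":0.16,"claw":22},
  {"dx":-0.12,"dy":-0.48,"dz":0.31,"wx":-0.08,"wy":0,"wz":0.16,"claw":22},
])

```text
t: 20.65
tool_pos: [0.5773, 0.1728, 0.2392]
tool_rot: [-3.008, -0.326, -0.667]
ft_force: [0.1, -0.2, -1.5]
gripper_width: 0.0338
gripper_force: 59.3
```

send_rows([
  {"dx":-0.03,"dy":0,"dz":0.07,"wx":0,"wy":0,"wz":0,"claw":22},
  {"dx":-0.09,"dy":0,"dz":0.2,"wx":0,"wy":0,"wz":0,"claw":22},
  {"dx":-0.15,"dy":0,"dz":0.34,"wx":0,"wy":0,"wz":0,"claw":22},
  {"dx":-0.21,"dy":0,"dz":0.48,"wx":0,"wy":0,"wz":0,"claw":22},
  {"dx":-0.27,"dy":0,"dz":0.64,"wx":0,"wy":0,"wz":0,"claw":22},
  {"dx":-0.27,"dy":0,"dz":0.7,"wx":0,"wy":0,"wz":0,"claw":22},
  {"dx":-0.24,"dy":0,"dz":0.78,"wx":0,"wy":0,"wz":0,"claw":22},
  {"dx":-0.24,"dy":0,"dz":0.8,"wx":0,"wy":0,"wz":0,"claw":22},
])

```text
t: 21.32
tool_pos: [0.6029, 0.1767, 0.0743]
tool_rot: [-3.008, -0.323, -0.67]
ft_force: [-0.6, 0.2, -2.3]
gripper_width: 0.034
gripper_force: 59.3
```

Run:
```python
from g import *
s_=cur(.0225);Q=ori(25)
rows([(s2w([-.045,0,.085]),Q),(s2w([-.045,0,.077]),Q),(s2w([-.045,0,.069]),Q)],s_,.0225)
```

```text
t 21.32 [0.6029 0.1767 0.0743] tilt 25.1 F [-0.6  0.2 -2.3] w 0.034 59.3 q [ 0.04 -0.33 -0.67  0.8   0.07  2.99]
grasp in store [-0.0479 -0.002   0.0947]
[-0.01, -0.01, 0.05] [0.0, -0.0, -0.0]
[-0.02, -0.01, 0.09] [0.0, -0.0, -0.0]
[-0.04, -0.01, 0.12] [0.0, -0.0, -0.0]
```

send_rows([
  {"dx":-0.005,"dy":-0.005,"dz":0.03,"wx":0,"wy":0,"wz":0,"claw":22},
  {"dx":-0.01,"dy":-0.01,"dz":0.05,"wx":0,"wy":0,"wz":0,"claw":22},
  {"dx":-0.015,"dy":-0.01,"dz":0.07,"wx":0,"wy":0,"wz":0,"claw":22},
  {"dx":-0.02,"dy":-0.01,"dz":0.09,"wx":0,"wy":0,"wz":0,"claw":22},
  {"dx":-0.03,"dy":-0.01,"dz":0.1,"wx":0,"wy":0,"wz":0,"claw":22},
  {"dx":-0.03,"dy":-0.01,"dz":0.11,"wx":0,"wy":0,"wz":0,"claw":22},
  {"dx":-0.03,"dy":-0.01,"dz":0.115,"wx":0,"wy":0,"wz":0,"claw":22},
  {"dx":-0.03,"dy":-0.01,"dz":0.115,"wx":0,"wy":0,"wz":0,"claw":22},
])

```text
t: 21.98
tool_pos: [0.6058, 0.1818, 0.0525]
tool_rot: [-3.006, -0.325, -0.672]
ft_force: [1.0, -0.4, -3.0]
gripper_width: 0.0337
gripper_force: 59.3
```

Run:
```python
from g import *
s_=cur(.0225)
```

```text
t 21.98 [0.6058 0.1818 0.0525] tilt 25.2 F [ 1.  -0.4 -3. ] w 0.0337 59.3 q [ 0.05 -0.3  -0.68  0.75  0.07  2.99]
grasp in store [-0.0441  0.0022  0.0729]
```

No contact yet, so I'll go down a few millimetres more.

send_rows([
  {"dx":-0.002,"dy":0,"dz":0.004,"wx":0,"wy":0,"wz":0,"claw":22},
  {"dx":-0.004,"dy":0,"dz":0.008,"wx":0,"wy":0,"wz":0,"claw":22},
  {"dx":-0.006,"dy":0,"dz":0.012,"wx":0,"wy":0,"wz":0,"claw":22},
  {"dx":-0.008,"dy":0,"dz":0.016,"wx":0,"wy":0,"wz":0,"claw":22},
  {"dx":-0.008,"dy":0,"dz":0.018,"wx":0,"wy":0,"wz":0,"claw":22},
  {"dx":-0.008,"dy":0,"dz":0.018,"wx":0,"wy":0,"wz":0,"claw":22},
  {"dx":-0.008,"dy":0,"dz":0.018,"wx":0,"wy":0,"wz":0,"claw":22},
  {"dx":-0.008,"dy":0,"dz":0.018,"wx":0,"wy":0,"wz":0,"claw":22},
])

```text
t: 22.65
tool_pos: [0.6067, 0.182, 0.0504]
tool_rot: [-3.006, -0.325, -0.675]
ft_force: [-7.9, -0.8, 10.9]
gripper_width: 0.0341
gripper_force: 60.6
```

send_rows([
  {"dx":0.005,"dy":0,"dz":-0.008,"wx":0,"wy":0,"wz":0,"claw":35},
  {"dx":0.005,"dy":0,"dz":-0.008,"wx":0,"wy":0,"wz":0,"claw":46},
  {"dx":0.005,"dy":0,"dz":-0.008,"wx":0,"wy":0,"wz":0,"claw":46},
  {"dx":0.005,"dy":0,"dz":-0.008,"wx":0,"wy":0,"wz":0,"claw":46},
  {"dx":0,"dy":0,"dz":-0.1,"wx":0,"wy":0,"wz":0,"claw":46},
  {"dx":0,"dy":0,"dz":-0.22,"wx":0,"wy":0,"wz":0,"claw":46},
  {"dx":0,"dy":0,"dz":-0.36,"wx":0,"wy":0,"wz":0,"claw":46},
  {"dx":0,"dy":0,"dz":-0.48,"wx":0,"wy":0,"wz":0,"claw":46},
])

```text
t: 23.32
tool_pos: [0.5654, 0.1732, 0.1366]
tool_rot: [-3.006, -0.325, -0.672]
ft_force: [1.1, -0.5, 0.9]
gripper_width: 0.0463
gripper_force: 0.0
```

Run:
```python
from g import *
s_=cur(.0187)
P=pull(1.54,.009)
chain([(s2w([-.08,0,.32]),ori(12)),(P+[-.0,0,.08],ori(-8)),(P,ori(-8))],s_,.0187)
print("alt side view clear point"); chain([((.60,-.08,.36),ori(10))],s_,.0187)
```

```text
t 23.32 [0.5654 0.1732 0.1366] tilt 25.2 F [ 1.1 -0.5  0.9] w 0.0463 0.0 q [ 0.04 -0.51 -0.69  0.96  0.07  2.98]
grasp in store [-0.0838  0.0024  0.1536]
[0.35, 0.01, -0.75] [0.0, -0.29, 0.0]
[0.33, 0.0, 0.05] [0.0, -0.44, -0.0]
[0.06, 0.0, 0.4] [-0.0, -0.0, -0.0]
alt side view clear point
[0.36, 1.28, -0.96] [0.0, -0.34, 0.0]
```

send_rows([
  {"dx":0.05,"dy":0,"dz":-0.1,"wx":0,"wy":-0.03,"wz":0,"claw":46},
  {"dx":0.12,"dy":0,"dz":-0.25,"wx":0,"wy":-0.08,"wz":0,"claw":46},
  {"dx":0.2,"dy":0,"dz":-0.42,"wx":0,"wy":-0.15,"wz":0,"claw":46},
  {"dx":0.28,"dy":-0.05,"dz":-0.6,"wx":0,"wy":-0.22,"wz":0,"claw":46},
  {"dx":0.34,"dy":-0.2,"dz":-0.75,"wx":0,"wy":-0.29,"wz":0,"claw":46},
  {"dx":0.34,"dy":-0.4,"dz":-0.75,"wx":0,"wy":-0.29,"wz":0,"claw":46},
  {"dx":0.34,"dy":-0.6,"dz":-0.75,"wx":0,"wy":-0.29,"wz":0,"claw":46},
  {"dx":0.34,"dy":-0.75,"dz":-0.75,"wx":0,"wy":-0.29,"wz":0,"claw":46},
])

```text
t: 23.98
tool_pos: [0.5411, 0.2855, 0.3004]
tool_rot: [-3.057, -0.412, -0.323]
ft_force: [-0.1, -0.5, -0.5]
gripper_width: 0.0461
gripper_force: 0.0
```

Run:
```python
from g import *
from plant import vision
s_=cur(.0187)
t=vision.snapshot("top");pickle.dump(t,open("top5.pkl","wb"))
print("pred bottle",proj(t,[s2w([-.045,-.08,z]) for z in(.024,.114,.163)]).round(1).tolist(),"tape",proj(t,[s2w([x,0,.087]) for x in(-.08,-.01)]).round(1).tolist())
cv2.imwrite("pics/c8.png",cv2.resize(t["frame"][150:260,170:320],None,fx=5.3,fy=5.3,interpolation=cv2.INTER_CUBIC)[:,:,::-1])
```

```text
t 23.98 [0.5411 0.2855 0.3004] tilt 12.2 F [-0.1 -0.5 -0.5] w 0.0461 0.0 q [ 0.27 -0.12 -0.01  1.46  0.01  3.14]
grasp in store [-0.0796  0.1169  0.3187]
pred bottle [[257.0, 202.4], [253.8, 184.6], [252.0, 174.1]] tape [[231.5, 203.9], [228.3, 187.4]]
```

View pics/c8.png

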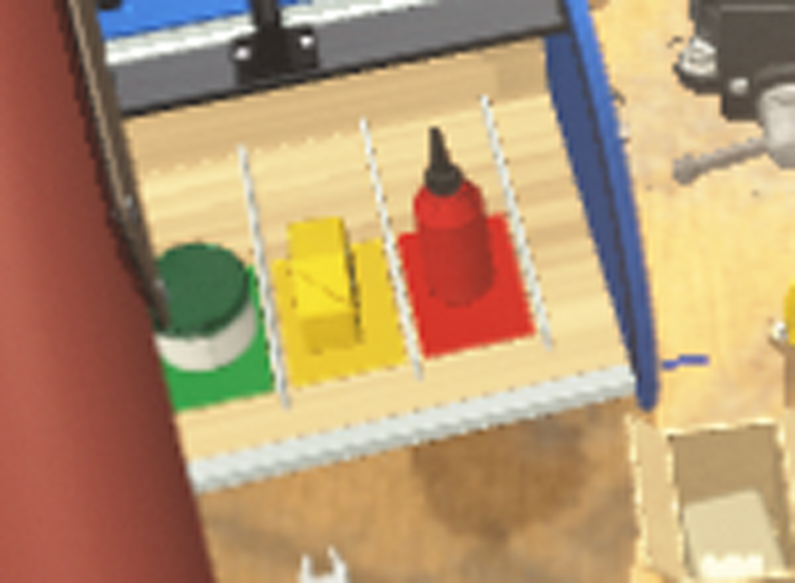

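All is well in the top crop: the bottle stands upright on the red mat at about (455,250), the tape is upright front to back on the yellow mat at about (325,290), and the pot is untouched. The pull is at (268,40). I'll go back to it now.

Run:
```python
from g import *
s_=cur(.0187)
P=pull(1.54,.009)+.001*np.array([-.213,.977,0])
chain([(P+[0,0,.075],ori(-10)),(P,ori(-10))],s_,.0187)
```

```text
t 24.03 [0.5408 0.2857 0.2995] tilt 12.1 F [ 0.1  1.6 -0.7] w 0.046 0.0 q [ 0.27 -0.12 -0.02  1.46  0.01  3.14]
grasp in store [-0.0798  0.1171  0.3178]
[0.3, 0.6, 0.05] [-0.02, -0.49, 0.07]
[0.07, -0.0, 0.37] [0.0, 0.0, -0.0]
```

send_rows([
  {"dx":0.05,"dy":0.1,"dz":0,"wx":0,"wy":-0.08,"wz":0.01,"claw":46},
  {"dx":0.1,"dy":0.22,"dz":0,"wx":0,"wy":-0.16,"wz":0.02,"claw":46},
  {"dx":0.16,"dy":0.34,"dz":0.01,"wx":-0.01,"wy":-0.24,"wz":0.04,"claw":46},
  {"dx":0.22,"dy":0.46,"dz":0.02,"wx":-0.02,"wy":-0.32,"wz":0.06,"claw":46},
  {"dx":0.27,"dy":0.56,"dz":0.04,"wx":-0.02,"wy":-0.4,"wz":0.07,"claw":46},
  {"dx":0.3,"dy":0.6,"dz":0.05,"wx":-0.02,"wy":-0.49,"wz":0.07,"claw":46},
  {"dx":0.3,"dy":0.6,"dz":0.05,"wx":-0.02,"wy":-0.49,"wz":0.07,"claw":46},
  {"dx":0.3,"dy":0.6,"dz":0.05,"wx":-0.02,"wy":-0.49,"wz":0.07,"claw":46},
])

```text
t: 24.7
tool_pos: [0.6325, 0.1805, 0.2975]
tool_rot: [3.091, 0.32, -0.278]
ft_force: [-0.6, 0.5, -0.7]
gripper_width: 0.0465
gripper_force: 0.0
```

Run:
```python
from g import *
s_=cur(.0187)
P=pull(1.54,.009)
rows([(P,ori(-10))],s_,.0187)
```

```text
t 24.7 [0.6325 0.1805 0.2975] tilt 10.3 F [-0.6  0.5 -0.7] w 0.0465 0.0 q [ 0.09  0.62  0.84  1.96 -0.02  3.03]
grasp in store [-0.0053 -0.0047  0.3159]
[0.06, -0.02, 0.35] [0.0, 0.01, -0.01]
```

send_rows([
  {"dx":0.02,"dy":-0.01,"dz":0.08,"wx":0,"wy":0,"wz":0,"claw":46},
  {"dx":0.04,"dy":-0.02,"dz":0.18,"wx":0,"wy":0,"wz":0,"claw":46},
  {"dx":0.06,"dy":-0.02,"dz":0.28,"wx":0,"wy":0,"wz":0,"claw":46},
  {"dx":0.06,"dy":-0.02,"dz":0.35,"wx":0,"wy":0,"wz":0,"claw":46},
  {"dx":0.06,"dy":-0.02,"dz":0.35,"wx":0,"wy":0,"wz":0,"claw":46},
  {"dx":0.06,"dy":-0.02,"dz":0.35,"wx":0,"wy":0,"wz":0,"claw":5},
  {"dx":0.06,"dy":-0.02,"dz":0.35,"wx":0,"wy":0,"wz":0,"claw":5},
  {"dx":0.06,"dy":-0.02,"dz":0.35,"wx":0,"wy":0,"wz":0,"claw":5},
])

```text
t: 25.37
tool_pos: [0.6311, 0.1843, 0.2326]
tool_rot: [3.087, 0.323, -0.264]
ft_force: [-2.9, -5.0, -1.4]
gripper_width: 0.0143
gripper_force: 59.2
```

```bash
python3 arc.py 1.14 1 0.1885
```

```text
t 25.37 [0.6311 0.1843 0.2326] tilt 9.8 F [-2.9 -5.  -1.4] w 0.0143 59.2 q [ 0.1   0.54  0.61  1.81 -0.03  3.03]
g [-0.00612058 -0.00059613  0.25104553] r 0.1961410449439866 ang 1.5395862422421798
[-0.05, -0.0, 0.02] [0.01, 0.03, -0.01]
[-0.1, -0.0, 0.04] [0.01, 0.07, -0.01]
[-0.15, -0.0, 0.06] [0.01, 0.1, -0.01]
[-0.19, -0.0, 0.09] [0.01, 0.14, -0.01]
[-0.24, 0.0, 0.12] [0.01, 0.17, -0.01]
[-0.28, 0.0, 0.15] [0.01, 0.21, -0.01]
[-0.32, 0.0, 0.18] [0.01, 0.24, -0.01]
[-0.32, 0.0, 0.18] [0.01, 0.24, -0.01]
```

The grip sits at the outer end of the pull, so I'll regrip 8 mm deeper.

send_rows([
  {"dx":0,"dy":0,"dz":0,"wx":0,"wy":0,"wz":0,"claw":35},
  {"dx":0,"dy":0,"dz":0.0,"wx":0,"wy":0,"wz":0,"claw":35},
  {"dx":0,"dy":0,"dz":0.03,"wx":0,"wy":0,"wz":0,"claw":35},
  {"dx":0,"dy":0,"dz":0.04,"wx":0,"wy":0,"wz":0,"claw":35},
  {"dx":0,"dy":0,"dz":0.04,"wx":0,"wy":0,"wz":0,"claw":35},
  {"dx":0,"dy":0,"dz":0.04,"wx":0,"wy":0,"wz":0,"claw":5},
  {"dx":0,"dy":0,"dz":0.04,"wx":0,"wy":0,"wz":0,"claw":5},
  {"dx":0,"dy":0,"dz":0.04,"wx":0,"wy":0,"wz":0,"claw":5},
])

```text
t: 26.03
tool_pos: [0.6294, 0.1841, 0.2226]
tool_rot: [3.088, 0.323, -0.268]
ft_force: [0.4, -11.1, -0.2]
gripper_width: 0.0148
gripper_force: 59.9
```

```bash
python3 arc.py 1.14 1 0.1885
```

```text
t 26.03 [0.6294 0.1841 0.2226] tilt 10.0 F [  0.4 -11.1  -0.2] w 0.0148 59.9 q [ 0.1   0.54  0.59  1.79 -0.03  3.03]
g [-0.00774777 -0.00043061  0.24097228] r 0.18613359846339342 ang 1.5291595126042752
[-0.05, -0.0, 0.01] [0.01, 0.03, -0.01]
[-0.1, -0.0, 0.02] [0.01, 0.07, -0.01]
[-0.14, 0.0, 0.04] [0.01, 0.1, -0.01]
[-0.19, 0.0, 0.06] [0.01, 0.14, -0.01]
[-0.23, 0.0, 0.08] [0.01, 0.17, -0.01]
[-0.28, 0.0, 0.11] [0.01, 0.21, -0.01]
[-0.32, 0.0, 0.13] [0.01, 0.24, -0.01]
[-0.32, 0.0, 0.13] [0.01, 0.24, -0.01]
```

send_rows([
  {"dx":-0.05,"dy":0,"dz":0.01,"wx":0,"wy":0.03,"wz":0,"claw":5},
  {"dx":-0.1,"dy":0,"dz":0.02,"wx":0,"wy":0.07,"wz":0,"claw":5},
  {"dx":-0.14,"dy":0,"dz":0.04,"wx":0,"wy":0.1,"wz":0,"claw":5},
  {"dx":-0.19,"dy":0,"dz":0.06,"wx":0,"wy":0.14,"wz":0,"claw":5},
  {"dx":-0.23,"dy":0,"dz":0.085,"wx":0,"wy":0.17,"wz":0,"claw":5},
  {"dx":-0.28,"dy":0,"dz":0.115,"wx":0,"wy":0.21,"wz":0,"claw":5},
  {"dx":-0.32,"dy":0,"dz":0.14,"wx":0,"wy":0.24,"wz":0,"claw":5},
  {"dx":-0.32,"dy":0,"dz":0.14,"wx":0,"wy":0.24,"wz":0,"claw":5},
])

```text
t: 26.7
tool_pos: [0.5628, 0.1698, 0.2062]
tool_rot: [3.118, 0.327, 0.03]
ft_force: [5.2, -10.7, -4.4]
gripper_width: 0.015
gripper_force: 60.8
```

```bash
python3 arc.py .74 10
```

```text
t 26.7 [0.5628 0.1698 0.2062] tilt 1.2 F [  5.2 -10.7  -4.4] w 0.015 60.8 q [ 0.07  0.04 -0.02  1.5  -0.01  3.01]
g [-7.94758672e-02 -1.83119389e-04  2.24914722e-01] r 0.18758311810101105 ang 1.1332883590527378
[-0.05, -0.0, 0.02] [0.01, 0.03, -0.01]
[-0.09, -0.0, 0.05] [0.01, 0.06, -0.01]
[-0.13, -0.0, 0.08] [0.01, 0.09, -0.01]
[-0.17, -0.0, 0.11] [0.01, 0.11, -0.01]
[-0.21, -0.0, 0.14] [0.01, 0.14, -0.01]
[-0.25, -0.0, 0.17] [0.01, 0.17, -0.01]
[-0.28, -0.0, 0.21] [0.01, 0.2, -0.01]
[-0.28, -0.0, 0.21] [0.01, 0.2, -0.01]
```

send_rows([
  {"dx":-0.05,"dy":0,"dz":0.02,"wx":0,"wy":0.03,"wz":0,"claw":5},
  {"dx":-0.09,"dy":0,"dz":0.05,"wx":0,"wy":0.06,"wz":0,"claw":5},
  {"dx":-0.13,"dy":0,"dz":0.08,"wx":0,"wy":0.09,"wz":0,"claw":5},
  {"dx":-0.17,"dy":0,"dz":0.11,"wx":0,"wy":0.11,"wz":0,"claw":5},
  {"dx":-0.21,"dy":0,"dz":0.14,"wx":0,"wy":0.14,"wz":0,"claw":5},
  {"dx":-0.25,"dy":0,"dz":0.17,"wx":0,"wy":0.17,"wz":0,"claw":5},
  {"dx":-0.28,"dy":0,"dz":0.21,"wx":0,"wy":0.2,"wz":0,"claw":5},
  {"dx":-0.28,"dy":0,"dz":0.21,"wx":0,"wy":0.2,"wz":0,"claw":5},
])

```text
t: 27.37
tool_pos: [0.5084, 0.1582, 0.1643]
tool_rot: [-3.103, -0.325, -0.274]
ft_force: [-3.4, -12.2, 7.7]
gripper_width: 0.0152
gripper_force: 66.6
```

```bash
python3 arc.py .37 16
```

```text
t 27.37 [0.5084 0.1582 0.1643] tilt 10.0 F [ -3.4 -12.2   7.7] w 0.0152 66.6 q [ 0.04 -0.34 -0.45  1.29  0.02  2.98]
g [-1.37936435e-01  6.45559864e-05  1.82686690e-01] r 0.18796369528653997 ang 0.7468297521518461
[-0.04, -0.0, 0.03] [0.01, 0.02, -0.01]
[-0.07, -0.0, 0.07] [0.01, 0.04, -0.01]
[-0.11, -0.0, 0.1] [0.01, 0.06, -0.01]
[-0.14, -0.0, 0.14] [0.01, 0.08, -0.01]
[-0.17, -0.0, 0.18] [0.01, 0.09, -0.01]
[-0.2, -0.0, 0.22] [0.01, 0.11, -0.01]
[-0.23, -0.0, 0.26] [0.01, 0.13, -0.01]
[-0.23, -0.0, 0.26] [0.01, 0.13, -0.01]
```

send_rows([
  {"dx":-0.04,"dy":0,"dz":0.03,"wx":0,"wy":0.02,"wz":0,"claw":5},
  {"dx":-0.07,"dy":0,"dz":0.07,"wx":0,"wy":0.04,"wz":0,"claw":5},
  {"dx":-0.11,"dy":0,"dz":0.1,"wx":0,"wy":0.06,"wz":0,"claw":5},
  {"dx":-0.14,"dy":0,"dz":0.14,"wx":0,"wy":0.08,"wz":0,"claw":5},
  {"dx":-0.17,"dy":0,"dz":0.18,"wx":0,"wy":0.09,"wz":0,"claw":5},
  {"dx":-0.2,"dy":0,"dz":0.22,"wx":0,"wy":0.11,"wz":0,"claw":5},
  {"dx":-0.23,"dy":0,"dz":0.26,"wx":0,"wy":0.13,"wz":0,"claw":5},
  {"dx":-0.23,"dy":0,"dz":0.26,"wx":0,"wy":0.13,"wz":0,"claw":5},
])

```text
t: 28.03
tool_pos: [0.4742, 0.1509, 0.1044]
tool_rot: [-3.073, -0.322, -0.432]
ft_force: [7.0, -9.9, -1.7]
gripper_width: 0.0151
gripper_force: 69.8
```

```bash
python3 arc.py .0 20
```

```text
t 28.03 [0.4742 0.1509 0.1044] tilt 16.0 F [ 7.  -9.9 -1.7] w 0.0151 69.8 q [ 0.02 -0.61 -0.77  1.14  0.05  2.95]
g [-1.74819813e-01  1.74396605e-04  1.22416755e-01] r 0.18736858287892527 ang 0.3680623305927526
[-0.03, -0.0, 0.04] [0.01, 0.01, -0.01]
[-0.05, -0.0, 0.08] [0.01, 0.03, -0.01]
[-0.08, -0.0, 0.12] [0.01, 0.04, -0.01]
[-0.1, -0.0, 0.17] [0.01, 0.05, -0.01]
[-0.12, -0.0, 0.21] [0.01, 0.06, -0.01]
[-0.13, -0.0, 0.26] [0.01, 0.08, -0.01]
[-0.15, -0.0, 0.31] [0.01, 0.09, -0.01]
[-0.15, -0.0, 0.31] [0.01, 0.09, -0.01]
```

send_rows([
  {"dx":-0.03,"dy":0,"dz":0.04,"wx":0,"wy":0.01,"wz":0,"claw":5},
  {"dx":-0.05,"dy":0,"dz":0.08,"wx":0,"wy":0.03,"wz":0,"claw":5},
  {"dx":-0.08,"dy":0,"dz":0.12,"wx":0,"wy":0.04,"wz":0,"claw":5},
  {"dx":-0.1,"dy":0,"dz":0.17,"wx":0,"wy":0.05,"wz":0,"claw":5},
  {"dx":-0.12,"dy":0,"dz":0.21,"wx":0,"wy":0.06,"wz":0,"claw":5},
  {"dx":-0.13,"dy":0,"dz":0.26,"wx":0,"wy":0.08,"wz":0,"claw":5},
  {"dx":-0.15,"dy":0,"dz":0.31,"wx":0,"wy":0.09,"wz":0,"claw":5},
  {"dx":-0.15,"dy":0,"dz":0.31,"wx":0,"wy":0.09,"wz":0,"claw":5},
])

```text
t: 28.7
tool_pos: [0.4633, 0.1484, 0.0384]
tool_rot: [-3.048, -0.32, -0.54]
ft_force: [4.4, -8.7, -0.1]
gripper_width: 0.0148
gripper_force: 72.6
```

```bash
python3 arc.py -.03 20
```

```text
t 28.7 [0.4633 0.1484 0.0384] tilt 20.1 F [ 4.4 -8.7 -0.1] w 0.0148 72.6 q [-0.   -0.76 -1.    0.98  0.06  2.94]
g [-1.87294357e-01  1.00730074e-04  5.59987170e-02] r 0.1872970194482758 ang 0.0053322883927997096
[-0.0, -0.0, 0.0] [0.01, -0.0, -0.0]
[-0.0, -0.0, 0.01] [0.01, -0.0, -0.0]
[-0.0, -0.0, 0.01] [0.01, -0.0, -0.0]
[-0.01, -0.0, 0.02] [0.01, -0.0, -0.0]
[-0.01, -0.0, 0.02] [0.01, -0.0, -0.0]
[-0.01, -0.0, 0.03] [0.01, -0.0, -0.0]
[-0.01, -0.0, 0.03] [0.01, -0.0, -0.0]
[-0.01, -0.0, 0.03] [0.01, -0.0, -0.0]
```

Now I'll press gently to the shut stop.

send_rows([
  {"dx":0,"dy":0,"dz":0.01,"wx":0,"wy":0,"wz":0,"claw":5},
  {"dx":-0.005,"dy":0,"dz":0.015,"wx":0,"wy":0,"wz":0,"claw":5},
  {"dx":-0.007,"dy":0,"dz":0.02,"wx":0,"wy":0,"wz":0,"claw":5},
  {"dx":-0.01,"dy":0,"dz":0.025,"wx":0,"wy":0,"wz":0,"claw":5},
  {"dx":-0.01,"dy":0,"dz":0.03,"wx":0,"wy":0,"wz":0,"claw":5},
  {"dx":-0.01,"dy":0,"dz":0.03,"wx":0,"wy":0,"wz":0,"claw":5},
  {"dx":-0.01,"dy":0,"dz":0.03,"wx":0,"wy":0,"wz":0,"claw":5},
  {"dx":-0.01,"dy":0,"dz":0.03,"wx":0,"wy":0,"wz":0,"claw":5},
])

```text
t: 29.37
tool_pos: [0.4637, 0.1484, 0.0376]
tool_rot: [-3.05, -0.321, -0.54]
ft_force: [-55.2, -19.4, 72.0]
gripper_width: 0.0152
gripper_force: 85.5
```

```bash
python3 arc.py -.03 20 | head -2
```

```text
t 29.37 [0.4637 0.1484 0.0376] tilt 20.0 F [-55.2 -19.4  72. ] w 0.0152 85.5 q [-0.   -0.75 -1.    0.98  0.06  2.94]
g [-1.86874532e-01  4.75791934e-05  5.51745604e-02] r 0.18687461314159462 ang 0.0009341046124215077
```

The door is hard on the shut stop. I'll ease off, release and back away.

send_rows([
  {"dx":0.008,"dy":0,"dz":-0.026,"wx":0,"wy":0,"wz":0,"claw":5},
  {"dx":0.008,"dy":0,"dz":-0.026,"wx":0,"wy":0,"wz":0,"claw":25},
  {"dx":0.008,"dy":0,"dz":-0.026,"wx":0,"wy":0,"wz":0,"claw":45},
  {"dx":0.008,"dy":0,"dz":-0.026,"wx":0,"wy":0,"wz":0,"claw":50},
  {"dx":0.008,"dy":0,"dz":-0.026,"wx":0,"wy":0,"wz":0,"claw":50},
  {"dx":0.008,"dy":0,"dz":-0.08,"wx":0,"wy":0,"wz":0,"claw":50},
  {"dx":0.008,"dy":0,"dz":-0.16,"wx":0,"wy":0,"wz":0,"claw":50},
  {"dx":0.008,"dy":0,"dz":-0.24,"wx":0,"wy":0,"wz":0,"claw":50},
])

```text
t: 30.03
tool_pos: [0.4463, 0.1471, 0.0745]
tool_rot: [-3.047, -0.323, -0.525]
ft_force: [0.7, -0.0, 0.1]
gripper_width: 0.0503
gripper_force: 0.0
```

Run:
```python
from g import *
s_=cur(.0187)
```

```text
t 30.03 [0.4463 0.1471 0.0745] tilt 19.6 F [ 0.7 -0.   0.1] w 0.0503 0.0 q [-0.01 -0.84 -0.98  1.1   0.07  2.93]
grasp in store [-0.204   0.0024  0.0922]
```

send_rows([
  {"dx":0.02,"dy":0,"dz":-0.06,"wx":0,"wy":-0.05,"wz":0,"claw":50},
  {"dx":0.05,"dy":0,"dz":-0.14,"wx":0,"wy":-0.1,"wz":0,"claw":50},
  {"dx":0.08,"dy":0,"dz":-0.24,"wx":0,"wy":-0.15,"wz":0,"claw":50},
  {"dx":0.12,"dy":0,"dz":-0.34,"wx":0,"wy":-0.2,"wz":0,"claw":50},
  {"dx":0.16,"dy":0,"dz":-0.46,"wx":0,"wy":-0.25,"wz":0,"claw":50},
  {"dx":0.2,"dy":0,"dz":-0.58,"wx":0,"wy":-0.3,"wz":0,"claw":50},
  {"dx":0.24,"dy":0,"dz":-0.68,"wx":0,"wy":-0.3,"wz":0,"claw":50},
  {"dx":0.24,"dy":0,"dz":-0.68,"wx":0,"wy":-0.3,"wz":0,"claw":50},
])

```text
t: 30.7
tool_pos: [0.4487, 0.1476, 0.2234]
tool_rot: [-3.112, -0.329, -0.175]
ft_force: [1.5, 0.1, 0.3]
gripper_width: 0.0495
gripper_force: 0.0
```

Run:
```python
from g import *
from plant import vision
s_=cur(.0187)
t=vision.snapshot("top");s=vision.snapshot("side");pickle.dump((t,s),open("fin.pkl","wb"))
g=t["frame"].astype(int).sum(2)
for tt in(0,.1,.2): print(tt,"pull",proj(t,[s2w([-q*np.cos(tt),0,.055+q*np.sin(tt)]) for q in(.154,.18,.196)]).round(0).tolist(),"slat edge R",proj(t,[s2w([-.152*np.cos(tt),-.12,.055+.152*np.sin(tt)])]).round(0).tolist())
for x in(234,262,275): print(x,[(y,int(g[y,x])) for y in range(180,244,4)])
print("red/yellow inside visible",[b for lo,hi in(((0,170,90),(4,255,255)),((22,140,120),(33,255,255))) for b in blobs(t,lo,hi,20)[0] if 200<b[1][0]<300 and 170<b[1][1]<240])
```

```text
t 30.7 [0.4487 0.1476 0.2234] tilt 6.4 F [1.5 0.1 0.3] w 0.0495 0.0 q [ 0.03 -0.44 -0.41  1.49  0.02  2.96]
grasp in store [-0.1974  0.0024  0.242 ]
0 pull [[237.0, 229.0], [238.0, 236.0], [239.0, 240.0]] slat edge R [[275.0, 219.0]]
0.1 pull [[236.0, 226.0], [237.0, 232.0], [238.0, 236.0]] slat edge R [[275.0, 216.0]]
0.2 pull [[235.0, 222.0], [236.0, 228.0], [237.0, 232.0]] slat edge R [[274.0, 213.0]]
234 [(180, 158), (184, 167), (188, 155), (192, 166), (196, 695), (200, 618), (204, 674), (208, 573), (212, 657), (216, 642), (220, 692), (224, 566), (228, 122), (232, 113), (236, 540), (240, 467)]
262 [(180, 667), (184, 703), (188, 431), (192, 689), (196, 680), (200, 649), (204, 651), (208, 608), (212, 617), (216, 608), (220, 228), (224, 227), (228, 577), (232, 354), (236, 339), (240, 343)]
275 [(180, 707), (184, 679), (188, 686), (192, 452), (196, 677), (200, 664), (204, 605), (208, 637), (212, 610), (216, 281), (220, 237), (224, 513), (228, 393), (232, 351), (236, 367), (240, 353)]
red/yellow inside visible []
```

The dark bottom slat sits at (275,219), where it should be at t = 0. No gap shows and the arm is clear, so I'll hand in.

```bash
python3 -c "
from plant import workorder
print(workorder.job_done())"
```

```text
the job is handed in; nothing more can be done
None
```

The job is done and handed in at about 31 s: the oil bottle stands on the red mat, the tape measure stands front to back on the yellow mat, the door is fully down, and the grease pot and carton were not touched.

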